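# Load the resin-curing lamp with granite strips, scan the job and start it

### The arm

A 7-joint arm with a two-finger parallel gripper is mounted at the origin on the work surface. World frame = base frame: x ahead of the robot, y to its left, z up, the work surface at z = 0. Lengths are in m, angles in rad, forces in N, time in s.
With the tool pointing down it reaches from about 0.425 to 0.875 m from the base axis. Payload 8.4 kg.
Tool frame: the origin (TCP) lies at the very end of the fingers, on their centre line; the grasp point (between the pads) lies 19 mm behind it; z points along the fingers, x is the direction in which the jaws open and shut, and the axes are right-handed (so a half turn about z gives the same grasp; the last joint's range is limited). The gripper opens to 85 mm and grips with 20 to 120 N. Pads are 22 mm wide; open, the fingers measure 114 mm over their backs; the gripper's body (76 mm by 85 mm) begins 54 mm behind the grasp point. The pads swing forward as they close: fully open they stand 13 mm farther back than shut.
Start: joints at [-0.099, 0.333, 0.04, 1.465, -0.013, 1.343, -0.059], TCP at [0.65, -0, 0.211] pointing down, gripper open.
Joint ranges: [-2.58, 2.58], [-0.38, 2.09], [-1.3, 1.39], [0.25, 2.4], [-1.5, 4.64], [0.08, 2.09], [-2.65, 2.65]. Speed limits (rad/s): [2.22, 2.22, 2.79, 2.79, 3.14, 3.14, 3.14].

### API

Orientations are given as a rotation vector (axis times angle).
In Python, from plant import manip gives the robot as it stands.
- The arm moves only by the shell command python3 -m handwheel 'ROWS' [FORCE]. ROWS is JSON, a list of rows, each a list of 5 numbers: the shift along the tool's x, y, z in m, then the turn about the tool's z in degrees, then the opening, from 0 (shut) to 1 (fully open). A call has 1 to 10 rows; each row shifts and turns the commanded pose from where the row before left it, along the tool's axes as they then stand; what a row does not reach is not made up. A row lasts 1/10 s, in which the tool goes at most 50 mm and 8.59 degrees, less where a joint would pass 70% of its speed; a pose out of reach is approached as far as the arm can. A call is refused whole if a number of a shift passes 0.05 or a number of a turn 8.59, either way. A call with a gripper value outside its range is refused whole. The fingers move at their own pace and stop on an object; FORCE is the grip in N (left out, the last holds). Time passes only in rows, so rows that do not move let the fingers close. It gives the time, the measured TCP pose, the force and the opening at its end, in the units of the state.
- manip.state(): the state, without advancing time (a new reading comes with each control period).
- manip.grab_frame(name): name is "scene" or "side" or "wrist"; returns a dict with "frame" (384x512x3 uint8, blue, green, red), "range_z" (384x512 float32, m along the optical axis (not along the pixel's ray), 0 where there is no reading), "camera_matrix" (3x3 intrinsics, pixels), "R" (3x3) and "t" (3): a world point X has camera coordinates R X + t. Camera axes: x right, y down, z forward; pixel columns grow to the right and rows downward; lengths in m; the calibration is good to about 2 mm. A picture is of the moment at which its call begins.
- manip.job_done(): hands the job in, once; it reports no verdict.
Trained networks look in a picture, given as the dict that the camera call returned (one of the last four; its "shot" number tells which), for a name from the list of things; names that differ only in an ending like _2 or _b are one class to them, and where a whole thing is asked for, a point or a joint stands for the part that bears it (a point fixed in the world has none). Each returns a list of dicts, best first, with "score" (0 to 1); they miss things now and then, are a little off and sometimes report something else, mostly with a low value. They report only what shows in the picture. A call takes as long as a camera call.
- manip.recognise(picture, name): "uv" ([column, row] in pixels, amid what is visible of it).
- manip.trace(picture, name): "pixels" (384x512 bool, what is visible of it) and "uv" ([column, row] in pixels, amid what is visible of it).
The state is a dict: "clock": time; "q": joint angles; "dq": joint speeds; "joint_torque": joint torques, N m; "eef_pos": TCP position; "orientation": TCP orientation; "force": force on the tool from outside, world axes, zero at the start; "moment": the same for the moment, N m; "width": finger opening in m.
Only numpy, scipy, OpenCV 4.12 (cv2) and the standard library are available. Lean on these libraries where they do the work, as an engineer would, in place of code of your own. Each camera call takes 0.05 s, during which the arm holds its last target.

### The job

Slide every granite strip that is on the bench, seam side up, along a lane of its own (any lane) under the low lamp hood until it is right up against the rubber stop hidden in there, and let go of it. Then take the hand scanner, hold it steady for two seconds pointing squarely at the barcode on the sloping desk with its window 10 cm away, lay it back flat on its rubber mat, and last of all push the start lever fully over, away from the robot. Leave the other things on the bench where they are.

Things in the scene. Friction and masses are not known exactly. Their poses are not given: they have to be found in the camera images.
- unit: lamp unit, fixed. Origin: bench level, on its centre line, below the hood's front edge; x runs along the lanes into the hood, away from the robot, y left, z up. Aluminium base plate x -150 to +210, 230 wide; its top, the lane floor, is 12 high. Three lanes centred at y +68, 0, -68, each 60 wide between 8 thick fences standing 10 above the lane floor, x -140 to +200
- stop0: rubber stop block in the left lane (y +68), fixed, 50 wide, 30 high, hidden under the hood; each stop has its own depth, 70 to 95 inside the hood's front edge. Origin: middle of the face that a strip meets, at lane-floor height; axes as the unit's. A strip that is home has its origin 55 short of this face, and its tail stands 15 to 40 out of the hood
- stop1: the same, in the middle lane (y = 0)
- stop2: the same, in the right lane (y = -68)
- strip0: granite strip 110 (x) by 46 (y) by 36 (z), 0.38 to 0.53 kg, slides with 2 to 6 N, speckled grey, lying flat on the bench to the left of the lamp unit; origin at the centre of its underside, z up out of the face with the pale resin seam; either end may lead. Absent in some starts
- strip1: granite strip 110 (x) by 46 (y) by 36 (z), 0.38 to 0.53 kg, slides with 2 to 6 N, speckled grey, lying flat on the bench to the left of the lamp unit; origin at the centre of its underside, z up out of the face with the pale resin seam; either end may lead. Absent in some starts
- strip2: granite strip 110 (x) by 46 (y) by 36 (z), 0.38 to 0.53 kg, slides with 2 to 6 N, speckled grey, lying flat on the bench to the left of the lamp unit; origin at the centre of its underside, z up out of the face with the pale resin seam; either end may lead. Absent in some starts
- label: white paper job label with black bars, 76 wide, 50 tall, fixed on the console's sloping desk. Origin at its centre, about 70 above the bench; its z axis is the outward normal, which points back towards the robot and 35 degrees above the horizontal; its y axis runs along its width, to the left
- mat: black rubber mat, fixed, 200 (x) by 140 (y) by 4 thick; origin at the centre of its underside, on the bench
- scanner: grey hand scanner with a black head, a plain bar 130 (x) by 44 (y) by 40 (z), 0.2 kg, lying on the mat; origin at the centre of its underside. It looks out along +x from the end face of the black head; it may lie on any of its four long sides
- window (a point): the scanner's window, centre of its +x end face: 65 ahead of the origin along x, 20 above it along z
- focus (a point): the point 100 in front of the scanner's window along its beam (+x); it should fall on the label
- lever (a joint): start lever on the block beside (left of) the sloping desk; 0 leaning towards the robot, 1.0 rad fully over, away from it; starts between 0 and 0.25, stays where it is left; light friction (under 2 N at the tip)
- lever_tip (a point): centre of the black ball, 26 across, on the end of the start lever: radius 80 about a pivot 67 above the bench, swinging in a vertical plane parallel to the label's normal; leans 0.5 rad from upright towards the robot at joint 0 (tip 137 above the bench), 0.5 rad away at 1.0. Its base block is 70 high
- tape: bystander: roll of green masking tape, 104 across, 48 high; leave alone
- mallet: bystander: hammer lying on the bench; leave alone
- chisel: bystander: steel chisel, about 185 long, lying; leave alone
- resin: bystander: can, 76 across, 110 high; leave alone
- brush: bystander: brush lying on the bench; leave alone
- offcut: bystander: dark flat stone offcut 100 x 70 x 30, lying left of the strips, not a strip; leave alone
- hood (a point): middle of the hood's front top edge, 68 above the bench. The grey hood covers the lanes from x 0 to +210 of the unit: plate underside 58, top 68 above the bench, side walls at y +-111; on top the lamp housing, x +88 to +202, 138 high. In front of the hood (x below 0) the lanes are open above

How it is judged:
On the way, in this order (a step that is already met when the one before it is completed fails the run):
1. every strip is home against the stop of a lane, seam up, and let go (((x of strip0 in the frame of stop0 between -0.059 and -0.05 m and y of strip0 in the frame of stop0 between -0.012 and 0.012 m and z of strip0 in the frame of stop0 between -0.006 and 0.006 m) or (x of strip0 in the frame of stop1 between -0.059 and -0.05 m and y of strip0 in the frame of stop1 between -0.012 and 0.012 m and z of strip0 in the frame of stop1 between -0.006 and 0.006 m) or (x of strip0 in the frame of stop2 between -0.059 and -0.05 m and y of strip0 in the frame of stop2 between -0.012 and 0.012 m and z of strip0 in the frame of stop2 between -0.006 and 0.006 m)) and angle between each of strip0, strip1, strip2's own z axis and vertical below 0.12 rad and linear speed of each of strip0, strip1, strip2 below 0.02 m/s and contact force between each of strip0, strip1, strip2 and the fingers below 0.5 N and ((x of strip1 in the frame of stop0 between -0.059 and -0.05 m and y of strip1 in the frame of stop0 between -0.012 and 0.012 m and z of strip1 in the frame of stop0 between -0.006 and 0.006 m) or (x of strip1 in the frame of stop1 between -0.059 and -0.05 m and y of strip1 in the frame of stop1 between -0.012 and 0.012 m and z of strip1 in the frame of stop1 between -0.006 and 0.006 m) or (x of strip1 in the frame of stop2 between -0.059 and -0.05 m and y of strip1 in the frame of stop2 between -0.012 and 0.012 m and z of strip1 in the frame of stop2 between -0.006 and 0.006 m)) and ((x of strip2 in the frame of stop0 between -0.059 and -0.05 m and y of strip2 in the frame of stop0 between -0.012 and 0.012 m and z of strip2 in the frame of stop0 between -0.006 and 0.006 m) or (x of strip2 in the frame of stop1 between -0.059 and -0.05 m and y of strip2 in the frame of stop1 between -0.012 and 0.012 m and z of strip2 in the frame of stop1 between -0.006 and 0.006 m) or (x of strip2 in the frame of stop2 between -0.059 and -0.05 m and y of strip2 in the frame of stop2 between -0.012 and 0.012 m and z of strip2 in the frame of stop2 between -0.006 and 0.006 m))), for 0.3 s.
2. the held scanner looks squarely at the label from 10 cm and keeps still for a second (distance between focus and label below 0.035 m and angle between the x axis of scanner and the z axis of label, either way round below 0.4 rad and z of window in the frame of label above 0.03 m and linear speed of scanner below 0.03 m/s and contact force between scanner and the fingers above 0.5 N), for 1 s.
3. the scanner lies flat on its mat, let go (x of scanner in the frame of mat between -0.09 and 0.09 m and y of scanner in the frame of mat between -0.06 and 0.06 m and z of window in the frame of mat below 0.04 m and z of focus in the frame of mat between 0 and 0.055 m and linear speed of scanner below 0.02 m/s and contact force between scanner and the fingers below 0.3 N), for 0.3 s.
4. the start lever is pushed over (value of joint lever above 0.85 rad), for 0.2 s.
At the end, for the whole second after the job is handed in: Each strip present lies seam up in a lane, its end within 4 mm of the stop, let go; scanner flat, let go, its middle over the mat; lever past 0.85 rad. In order: strips; scanner held 1 s, focus within 35 mm of label centre, axis within 0.40 rad of its normal, below 30 mm/s; scanner back; lever (all of step 1 and all of step 3 and value of joint lever above 0.85 rad); the robot touches nothing.
It fails at once if a bystander is moved more than 6 cm (distance of any of tape, mallet, chisel, resin, brush, offcut from where it was at the start of the episode above 0.06 m).
Of strip0, strip1, strip2 only 2 to 3 are there at a start; the rules pass over those that are not, and their reading is None.
At some moment in a run one of strip0, strip1, strip2, scanner may be knocked a few centimetres aside while the robot is not near it.
Once in a run the grip may slacken for a moment while it holds something.
It also fails if it takes over 210 s, if anything falls off the work surface, if the arm or the gripper's body presses on something with over 40 N, if the wrist force passes 120 N, or if a joint passes its speed limit or range.

## Working session

There is one attempt and no reset: what is moved stays moved. The work goes in short steps, Python scripts to look and compute and a shell command to move; the robot and the scene stay as the last step left them, time stands still between calls to the robot, and variables do not carry over. Pictures are saved under pics/ and viewed, and the job is handed in when it is done.

```bash
ls; mkdir -p pics; python3 - <<'E'
from plant import manip
import cv2
print(manip.state())
for n in ["scene","side","wrist"]:
    f=manip.grab_frame(n); cv2.imwrite(f"pics/a_{n}.png",f["frame"]); print(n,f["camera_matrix"].tolist(),f["R"].tolist(),f["t"].tolist())
E
```

```text
pics
{'clock': 0.0, 'q': array([-0.09920399,  0.33388288,  0.03987992,  1.46625433, -0.01340604,
        1.34330019, -0.0585016 ]), 'dq': array([-4.41439900e-04,  4.21917271e-04, -9.89726434e-04, -1.34295459e-04,
       -1.80088616e-04, -8.15920005e-05,  3.20649815e-04]), 'joint_torque': array([ 4.63630895e-04, -6.58554840e+01,  1.36586554e+00, -4.05554795e+01,
        1.68904377e-02,  1.27170872e-02, -1.99809978e-05]), 'eef_pos': array([ 6.49520594e-01, -2.92084231e-05,  2.10447780e-01]), 'orientation': array([ 3.14148912e+00, -3.41879103e-05, -2.47445972e-03]), 'force': array([ 0.30589672, -0.38811228,  0.22451471]), 'moment': array([0.029943  , 0.01955462, 0.03927694]), 'width': 0.08523029632531176}
scene [[369.4922461027016, 0.0, 257.6002120845033], [0.0, 369.4922461027016, 185.8756009866764], [0.0, 0.0, 1.0]] [[-0.8597352988078232, 0.5106650062402097, -0.008744563197183045], [0.3808775473486417, 0.6296353750716626, -0.6771200693998443], [-0.34027563813694645, -0.5854746329774272, -0.7358205924207615]] [0.39669774293021726, -0.11335794456451853, 1.6047953480582657]
side [[429.99402616558814, 0.0, 249.74641600932574], [0.0, 429.99402616558814, 190.07968745532895], [0.0, 0.0, 1.0]] [[0.9963638126424664, -0.08297400735513019, 0.019351148803061588], [-0.042903421599037365, -0.6848409019690436, -0.7274285087933535], [0.073610116639377, 0.7239532119506465, -0.6859105609587008]] [-0.4991301169053233, 0.10599915765106108, 1.480919932346492]
wrist [[294.4186722857996, 0.0, 251.85772263769792], [0.0, 294.4186722857996, 191.89448636910308], [0.0, 0.0, 1.0]] [[0.9999981349187055, 0.0011765659813632308, -0.001531617317220191], [0.0015502577631862527, -0.9619530861762332, 0.2732102792665248], [-0.0011518940847971555, -0.2732121441087791, -0.9619531160360704]] [-0.6493310079712583, -0.036550022927520055, 0.3791547730266111]
```

View pics/a_scene.png

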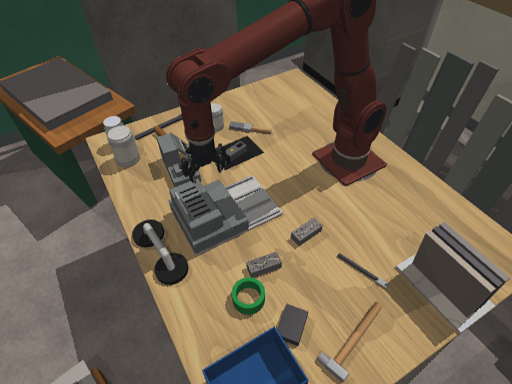

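View pics/a_side.png

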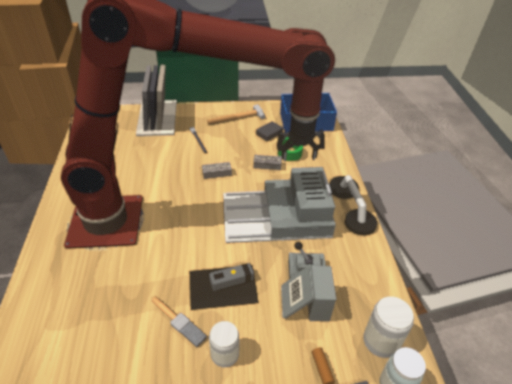

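View pics/a_wrist.png

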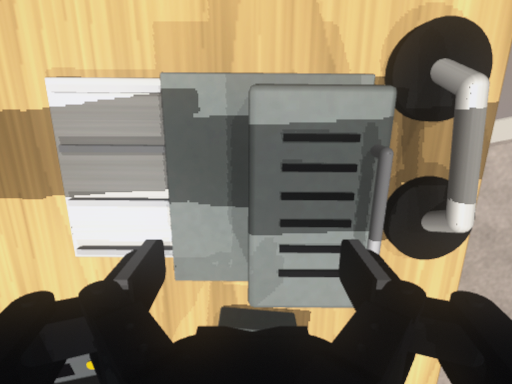

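The scene shot shows two strips, near (306,231) and (264,264). The scanner is on its mat at (238,150), and the lever and console are behind the gripper. The side shot shows the console at (308,285), the lever ball at (298,245) and the scanner at (233,277). Next I'll localise everything.

```bash
cat > h.py <<'E'
import numpy as np, cv2
from plant import manip
def cloud(f):
    z=f["range_z"].astype(float); K=f["camera_matrix"]; v,u=np.indices(z.shape)
    P=np.stack([(u-K[0,2])/K[0,0]*z,(v-K[1,2])/K[1,1]*z,z],-1)
    W=(P-f["t"])@f["R"]   # R^T (P-t)
    W[z<=0]=np.nan
    return W
def proj(f,X):
    c=np.asarray(f["R"])@np.asarray(X)+f["t"]; p=f["camera_matrix"]@c; return p[:2]/p[2]
def pts(f,d):
    m=cv2.erode(d["pixels"].astype(np.uint8),np.ones((3,3)))>0
    if m.sum()<20: m=d["pixels"]
    W=cloud(f)[m]; return W[~np.isnan(W[:,0])]
def rect(P,ztop=0.006):
    zt=np.percentile(P[:,2],95); T=P[P[:,2]>zt-ztop]
    (c,s,a)=cv2.minAreaRect(T[:,:2].astype(np.float32))
    if s[0]<s[1]: a+=90; s=s[::-1]
    a=(a+90)%180-90
    return np.round([*c,zt],4),np.round(s,4),round(a,1)
def survey(cam,names,thr=0.3):
    f=manip.grab_frame(cam)
    for n in names:
        for d in manip.trace(f,n):
            if d["score"]<thr: continue
            P=pts(f,d)
            if len(P)<8: print(cam,n,"few",d["uv"],d["score"]); continue
            print(cam,n,round(float(d["score"]),2),np.round(d["uv"]).tolist(),len(P),*[x.tolist() if hasattr(x,'tolist') else x for x in rect(P)],"min",P.min(0).round(3).tolist(),"max",P.max(0).round(3).tolist())
    return f
E
python3 - <<'E'
from h import *
survey("scene",["strip0","scanner","mat","label","lever_tip","unit","hood"])
survey("side",["strip0","scanner","mat","label","lever","unit","offcut","resin"])
print(manip.state()["clock"])
E
```

```text
scene strip0 0.83 [305.0, 234.0] 358 [0.3938, 0.227, 0.0411] [0.1045, 0.0421] 6.7 min [0.339, 0.2, 0.013] max [0.449, 0.253, 0.044]
scene strip0 0.78 [265.0, 266.0] 434 [0.595, 0.2619, 0.0409] [0.1048, 0.0426] -10.6 min [0.543, 0.233, 0.009] max [0.65, 0.291, 0.045]
scene scanner 0.69 [233.0, 152.0] 192 [0.4168, -0.274, 0.0498] [0.0952, 0.0371] 14.8 min [0.363, -0.297, 0.015] max [0.478, -0.241, 0.055]
scene mat 0.61 [246.0, 150.0] 317 [0.3957, -0.2963, 0.0104] [0.1871, 0.1308] 4.1 min [0.3, -0.368, -0.001] max [0.486, -0.228, 0.013]
scene label 0.54 [184.0, 145.0] 10 [0.6065, -0.3624, 0.0869] [0.0108, 0.0035] 70.2 min [0.594, -0.385, 0.069] max [0.61, -0.358, 0.089]
scene lever_tip 0.63 [290.0, 324.0] 701 [0.626, 0.4748, 0.0343] [0.0967, 0.0648] 38.1 min [0.573, 0.423, 0.01] max [0.671, 0.53, 0.037]
scene unit 0.64 [218.0, 209.0] 5093 [0.7057, -0.0109, 0.1424] [0.1931, 0.1138] 89.5 min [0.415, -0.203, -0.002] max [0.771, 0.104, 0.168]
scene hood 0.65 [217.0, 208.0] 5191 [0.7057, -0.0131, 0.1424] [0.1977, 0.1138] 89.5 min [0.413, -0.194, -0.002] max [0.772, 0.105, 0.168]
scene hood 0
[... 648 characters left out ...]
4, -0.25, 0.047]
side mat 0.76 [215.0, 292.0] 1490 [0.3931, -0.2982, 0.0049] [0.193, 0.1289] 1.4 min [0.296, -0.364, -0.009] max [0.491, -0.235, 0.008]
side label 0.61 [299.0, 291.0] 200 [0.6054, -0.3715, 0.0838] [0.0617, 0.0069] 86.0 min [0.583, -0.404, 0.047] max [0.611, -0.336, 0.086]
side unit 0.73 [286.0, 213.0] 6158 [0.6996, -0.0175, 0.1372] [0.1977, 0.1078] 89.4 min [0.41, -0.132, -0.001] max [0.767, 0.101, 0.16]
side offcut 0.53 [268.0, 131.0] 266 [0.6205, 0.4692, 0.0312] [0.0994, 0.0728] 35.4 min [0.57, 0.413, 0.003] max [0.671, 0.525, 0.034]
side resin 0.79 [222.0, 343.0] 1034 [0.3914, -0.5083, 0.1098] [0.0659, 0.0638] -26.8 min [0.357, -0.545, 0.002] max [0.425, -0.475, 0.114]
1.0
```

```bash
python3 - <<'E'
from h import *
for cam in ["wrist","side"]:
    f=manip.grab_frame(cam); W=cloud(f)
    def band(lo,hi,box):
        m=(W[...,2]>lo)&(W[...,2]<hi)&(W[...,0]>box[0])&(W[...,0]<box[1])&(W[...,1]>box[2])&(W[...,1]<box[3]); return W[m]
    for nm,lo,hi,box in [("hoodtop",.058,.078,(.5,.8,-.15,.12)),("lamp",.128,.148,(.6,.8,-.15,.12)),("plate",.006,.03,(.38,.56,-.15,.12))]:
        P=band(lo,hi,box)
        if len(P)<20: print(cam,nm,len(P));continue
        r=cv2.minAreaRect(P[:,:2].astype(np.float32))
        print(cam,nm,len(P),r,"medz",np.median(P[:,2]),np.percentile(P[:,:2],[1,99],axis=0).round(4).tolist())
E
```

```text
wrist hoodtop 18095 ((0.6629204750061035, -0.0114731565117836), (0.22931765019893646, 0.2100745290517807), 89.6443099975586) medz 0.06845013186118895 [[0.5597, -0.122], [0.7505, 0.1022]]
wrist lamp 26934 ((0.7025904655456543, -0.01180470734834671), (0.19887658953666687, 0.11361920088529587), 89.72434997558594) medz 0.1384979555601785 [[0.6468, -0.1066], [0.7551, 0.0857]]
wrist plate 18569 ((0.4766314625740051, -0.010718174278736115), (0.2296825647354126, 0.13723914325237274), 89.79925537109375) medz 0.012641611519185242 [[0.4104, -0.1147], [0.5413, 0.1025]]
side hoodtop 1576 ((0.6636204123497009, -0.013580173254013062), (0.2368273138999939, 0.21012933552265167), 89.63192749023438) medz 0.06523967379232756 [[0.5594, -0.1293], [0.7613, 0.0992]]
side lamp 1363 ((0.7031674385070801, -0.013948045670986176), (0.2046324908733368, 0.11491445451974869), 89.43841552734375) medz 0.13517330545723721 [[0.6469, -0.1128], [0.7564, 0.0817]]
side plate 1944 ((0.4846479296684265, -0.012303009629249573), (0.23414573073387146, 0.15100304782390594), 89.50074005126953) medz 0.010568558046904791 [[0.4106, -0.1263], [0.5585, 0.0941]]
```

```bash
python3 -m handwheel '[[-0.05,0,0,0,1],[-0.05,-0.05,0,0,1],[-0.05,-0.05,0,0,1],[-0.04,-0.05,0,0,1],[0,-0.01,0,0,1],[0,0,0,0,1]]'; python3 - <<'E'
from h import *
f=survey("wrist",["strip0","unit"])
cv2.imwrite("pics/b_wrist.png",f["frame"])
s=manip.state(); print(s["eef_pos"],s["clock"])
E
```

```text
clock: 1.7
eef_pos: [0.4975, 0.1218, 0.2119]
orientation: [-3.141, -0.006, -0.002]
force: [-0.5, -1.0, -0.5]
width: 0.0854
wrist strip0 0.71 [153.0, 74.0] 4650 [0.3891, 0.2251, 0.0379] [0.1089, 0.0451] 6.6 min [0.333, 0.198, 0.01] max [0.445, 0.253, 0.039]
wrist strip0 0.66 [338.0, 38.0] 5488 [0.5889, 0.2616, 0.0379] [0.1095, 0.0457] -9.6 min [0.531, 0.231, 0.003] max [0.646, 0.292, 0.039]
wrist unit 0.82 [325.0, 244.0] 39379 [0.697, 0.006, 0.1389] [0.1719, 0.0961] -85.0 min [0.409, -0.121, 0.006] max [0.767, 0.105, 0.142]
[0.4987683  0.11823596 0.21124258] 1.85
```

View pics/b_wrist.png

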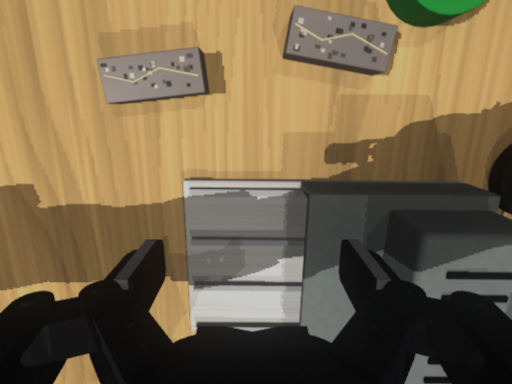

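The wrist view shows both strips seam up, at (152,75) and (340,38). The tape is close to the right one, at the top right corner. The unit origin works out at about (0.558, -0.011). I'll rotate the tool for a grasp on the near strip.

```bash
python3 -m handwheel '[[0,0,0,8.4,1],[0,0,0,8.4,1],[0,0,0,8.4,1],[0,0,0,8.4,1],[0,0,0,8.4,1],[0,0,0,8.4,1],[0,0,0,8.4,1],[0,0,0,8.4,1],[0,0,0,8.4,1],[0,0,0,7.9,1]]'; cat >> h.py <<'E'
def to(x,y,z=None,head=None):
    """print tool-frame shift & turn needed from measured pose; head=deg of tool x in world"""
    s=manip.state(); R=cv2.Rodrigues(np.array(s["orientation"]))[0]; p=np.array(s["eef_pos"])
    h=np.degrees(np.arctan2(R[1,0],R[0,0]))
    z=p[2] if z is None else z
    print("t",round(float(s["clock"]),2),"pos",p.round(4).tolist(),"head",round(h,2),"F",np.round(s["force"],1).tolist(),"w",round(s["width"],4))
    print("shift",(R.T@(np.array([x,y,z])-p)).round(4).tolist(),"turn",None if head is None else round((h-head+180)%360-180,2))
E
python3 -c "
from h import *
to(.389,.225,.15,-83.4)"
```

```text
clock: 2.85
eef_pos: [0.4988, 0.1179, 0.211]
orientation: [2.334, -2.102, -0.0]
force: [0.2, -1.3, -0.1]
width: 0.0855
t 2.85 pos [0.4988, 0.1179, 0.211] head -84.01 F [0.2, -1.3, -0.1] w 0.0855
shift [-0.118, 0.098, 0.061] turn -0.61
```

```bash
python3 -m handwheel '[[-0.02,0.017,0.01,-0.6,1],[-0.02,0.017,0.01,0,1],[-0.02,0.016,0.01,0,1],[-0.02,0.016,0.01,0,1],[-0.02,0.016,0.01,0,1],[-0.018,0.016,0.011,0,1],[0,0,0,0,1],[0,0,0,0,1]]'; python3 -c "
from h import *
f=survey('wrist',['strip0'])
cv2.imwrite('pics/c.png',f['frame'])
to(.389,.225,.012,-83.4)"
```

```text
clock: 3.65
eef_pos: [0.3871, 0.224, 0.1502]
orientation: [2.353, -2.081, 0.0]
force: [-0.2, 0.1, -0.8]
width: 0.0853
wrist strip0 0.89 [228.0, 8.0] 691 [0.5352, 0.2642, 0.0373] [0.0353, 0.0084] -84.4 min [0.532, 0.246, 0.007] max [0.546, 0.292, 0.038]
wrist strip0 0.86 [246.0, 174.0] 4926 [0.3898, 0.2255, 0.0377] [0.1085, 0.0439] 6.7 min [0.334, 0.198, 0.029] max [0.446, 0.253, 0.039]
t 3.75 pos [0.3877, 0.2239, 0.1506] head -83.04 F [0.9, 0.2, 0.8] w 0.0851
shift [-0.001, -0.0014, 0.1386] turn 0.36
```

Well aligned. Descend and grip.

```bash
python3 -m handwheel '[[-0.001,-0.002,0.03,0.3,1],[0,0,0.03,0,1],[0,0,0.03,0,1],[0,0,0.03,0,1],[0,0,0.018,0,1],[0,0,0,0,1],[0,0,0,0,0],[0,0,0,0,0],[0,0,0,0,0],[0,0,0,0,0]]' 50; python3 -m handwheel '[[0,0,0,0,0],[0,0,-0.03,0,0],[0,0,-0.03,0,0],[0,0,-0.03,0,0],[0,0,0,0,0]]'; python3 -c "
from h import *
to(.488,.0573,.10,-90.3)"
```

```text
clock: 4.75
eef_pos: [0.3911, 0.2296, 0.0165]
orientation: [-2.344, 2.08, -0.001]
force: [-15.5, 2.2, 41.7]
width: 0.0285
clock: 5.25
eef_pos: [0.3908, 0.2279, 0.1071]
orientation: [-2.343, 2.081, -0.004]
force: [0.2, -0.1, 0.1]
width: 0.0001
t 5.25 pos [0.3908, 0.2279, 0.1071] head -83.2 F [0.2, -0.1, 0.1] w 0.0001
shift [0.1809, -0.0763, 0.0071] turn 7.1
```

```bash
python3 -m handwheel '[[0,0,-0.04,0,1],[0,0,0,0,1],[0,0,0,0,1],[0,0,0,0,1]]'; python3 -c "
from h import *
f=survey('wrist',['strip0'])
cv2.imwrite('pics/d.png',f['frame'])
f=survey('side',['strip0'])
cv2.imwrite('pics/d2.png',f['frame'])
"
```

```text
clock: 5.65
eef_pos: [0.3878, 0.2259, 0.1416]
orientation: [2.349, -2.085, -0.0]
force: [-0.0, 0.7, -0.6]
width: 0.0579
wrist strip0 0.74 [251.0, 178.0] 5270 [0.3894, 0.2256, 0.0377] [0.1089, 0.0456] 7.6 min [0.334, 0.198, 0.017] max [0.446, 0.253, 0.039]
wrist strip0 0.7 [229.0, 6.0] 633 [0.5346, 0.2618, 0.037] [0.0301, 0.0075] -84.0 min [0.532, 0.247, 0.005] max [0.543, 0.292, 0.039]
side strip0 0.96 [267.0, 164.0] 320 [0.5912, 0.2554, 0.0363] [0.0988, 0.0472] -10.1 min [0.538, 0.224, -0.006] max [0.642, 0.285, 0.04]
side strip0 0.63 [217.0, 169.0] 355 [0.3905, 0.2216, 0.0364] [0.1031, 0.0494] 1.1 min [0.339, 0.192, -0.0] max [0.446, 0.248, 0.039]
```

View pics/d.png

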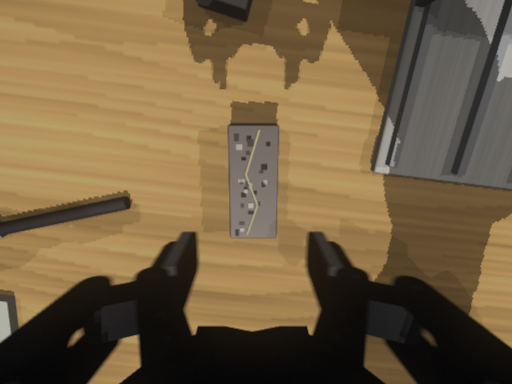

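View pics/c.png

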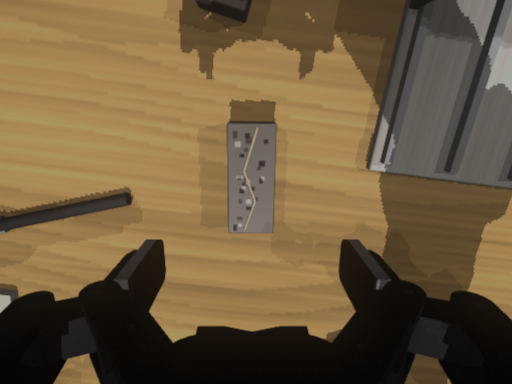

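```bash
python3 -m handwheel '[[0,0,0,0,1],[0,0,0,0,1],[0,0,0,0,1],[0,0,0,0,1],[0,0,0,0,1]]';python3 -c "
from h import *
to(.3895,.2255,.006,-83)"
```

```text
clock: 6.35
eef_pos: [0.3883, 0.2262, 0.1423]
orientation: [2.349, -2.086, 0.0]
force: [-0.8, 0.6, -0.4]
width: 0.0856
t 6.35 pos [0.3883, 0.2262, 0.1423] head -83.2 F [-0.8, 0.6, -0.4] w 0.0856
shift [0.0008, -0.0011, 0.1363] turn -0.2
```

```bash
python3 -m handwheel '[[0,-0.001,0.03,0,1],[0,0,0.03,0,1],[0,0,0.03,0,1],[0,0,0.026,0,1],[0,0,0.02,0,1],[0,0,0,0,1],[0,0,0,0,1]]';python3 -c "
from h import *
to(.3895,.2255,.006,-83)
for n in ('wrist','side'):
  f=manip.grab_frame(n);cv2.imwrite(f'pics/e_{n}.png',f['frame'])"
```

```text
clock: 7.05
eef_pos: [0.3893, 0.2264, 0.0067]
orientation: [2.349, -2.086, -0.0]
force: [-0.2, 0.4, 0.7]
width: 0.0852
t 7.05 pos [0.3893, 0.2264, 0.0067] head -83.2 F [-0.2, 0.4, 0.7] w 0.0852
shift [0.0009, -0.0001, 0.0007] turn -0.2
```

View pics/e_wrist.png

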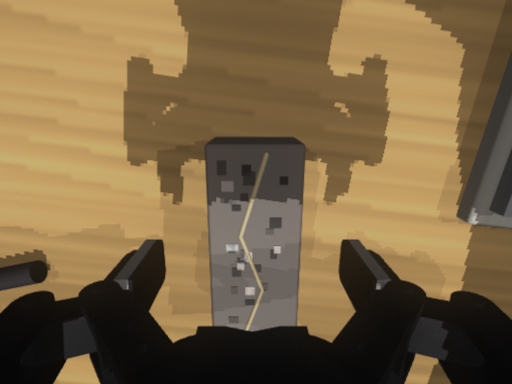

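View pics/e_side.png

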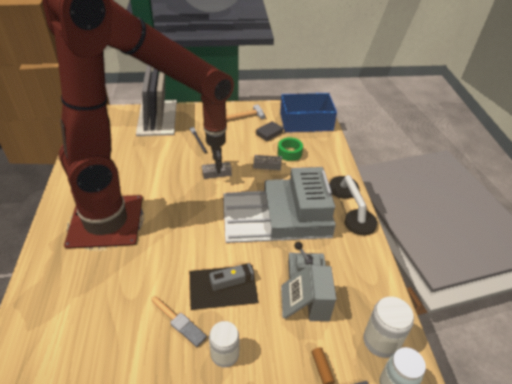

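```bash
for i in 1; do python3 -m handwheel '[[0,0,0,0,0],[0,0,0,0,0],[0,0,0,0,0]]' 40; done; python3 -m handwheel '[[0,0,0,0,0],[0,0,0,0,0]]' ; python3 -m handwheel '[[0,0,0,0,0],[0,0,0,0,0]]'
```

```text
clock: 7.45
eef_pos: [0.3897, 0.2262, 0.007]
orientation: [-2.349, 2.086, -0.001]
force: [-8.0, -0.2, 19.4]
width: 0.0445
clock: 7.65
eef_pos: [0.3897, 0.2262, 0.0071]
orientation: [-2.349, 2.086, -0.001]
force: [-2.0, -3.0, 9.1]
width: 0.0448
clock: 7.85
eef_pos: [0.3897, 0.2262, 0.0071]
orientation: [-2.349, 2.086, -0.001]
force: [-1.6, -1.7, 8.0]
width: 0.0447
```

```bash
python3 -m handwheel '[[0,0,-0.01,0,0],[0,0,-0.03,0,0],[0,0,-0.03,0,0],[0,0,-0.03,0,0],[0,0,0,3.5,0],[0,0,0,3.6,0],[0,0,0,0,0],[0,0,0,0,0]]';  python3 -c "
from h import *
to(.488,.0573,.10,-90.3)
f=survey('side',['strip0'])
f=survey('scene',['strip0'])"
```

```text
clock: 8.65
eef_pos: [0.3888, 0.2261, 0.1062]
orientation: [2.217, -2.225, -0.0]
force: [-0.3, 0.1, -3.9]
width: 0.0444
t 8.65 pos [0.3888, 0.2261, 0.1062] head -90.19 F [-0.3, 0.1, -3.9] w 0.0444
shift [0.1685, -0.0997, 0.0062] turn 0.11
side strip0 0.92 [215.0, 151.0] 259 [0.3899, 0.2183, 0.135] [0.0985, 0.0407] 1.5 min [0.337, 0.192, 0.1] max [0.439, 0.24, 0.138]
side strip0 0.71 [269.0, 159.0] 310 [0.5902, 0.2569, 0.0362] [0.1004, 0.0435] -11.9 min [0.537, 0.225, 0.0] max [0.642, 0.284, 0.04]
scene strip0 0.86 [263.0, 264.0] 413 [0.5923, 0.2627, 0.0405] [0.1078, 0.0419] -9.8 min [0.54, 0.236, 0.008] max [0.647, 0.29, 0.043]
scene strip0 0.54 [304.0, 220.0] 238 [0.414, 0.2258, 0.1393] [0.0636, 0.0445] -2.1 min [0.382, 0.202, 0.111] max [0.446, 0.248, 0.141]
```

```bash
python3 -m handwheel '[[0.025,-0.015,0,0,0],[0.025,-0.015,0,0,0],[0.025,-0.015,0,0,0],[0.025,-0.015,0,0,0],[0.025,-0.015,0,0,0],[0.025,-0.015,0,0,0],[0.0185,-0.01,0,0,0],[0,0,0,0,0],[0,0,0,0,0]]';  python3 -c "
from h import *
f=manip.grab_frame('wrist');cv2.imwrite('pics/f.png',f['frame'])
to(.488,.0573,.022,-90.3)
W=cloud(f);m=(W[...,2]>.12)&(W[...,2]<.16)&(W[...,1]>0)&(W[...,1]<.12);P=W[m];print(rect(P))"
```

```text
clock: 9.75
eef_pos: [0.4882, 0.0572, 0.106]
orientation: [2.215, -2.228, -0.001]
force: [-0.3, -0.6, -4.6]
width: 0.0443
t 9.8 pos [0.4879, 0.0579, 0.1061] head -90.26 F [0.8, 1.1, -5.1] w 0.0445
shift [0.0006, -0.0001, 0.0841] turn 0.04
(array([0.4886, 0.0571, 0.1501]), array([0.0719, 0.0229]), 89.8)
```

View pics/f.png

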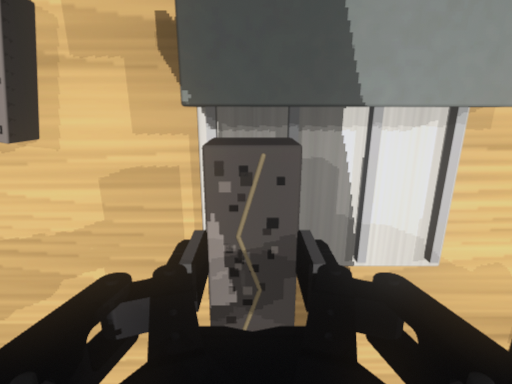

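The strip is over the left lane, straight and centred at (252,220). Lower it and release.

```bash
python3 -m handwheel '[[0,0,0.025,0,0],[0,0,0.025,0,0],[0,0,0.02,0,0],[0,0,0.01,0,0],[0,0,0.004,0,0],[0,0,0,0,0],[0,0,0,0,0]]'; python3 -m handwheel '[[0,0,0,0,0.75],[0,0,0,0,0.75],[0,0,0,0,0.75],[0,0,0,0,0.75],[0,0,-0.02,0,0.75],[0,0,-0.03,0,0.75],[0,0,-0.03,0,0.75],[0,0,-0.01,0,0.5],[0,0,0,0,0]]';  python3 -c "
from h import *
f=survey('wrist',['strip0'])
cv2.imwrite('pics/g.png',f['frame'])
to(.40,.0575,.025,-90.3)"
```

```text
clock: 10.5
eef_pos: [0.489, 0.0576, 0.0232]
orientation: [-2.215, 2.226, -0.001]
force: [-0.2, -0.1, -4.5]
width: 0.0445
clock: 11.4
eef_pos: [0.4895, 0.0575, 0.1138]
orientation: [-2.214, 2.225, -0.003]
force: [-0.2, 0.3, -0.0]
width: 0.036
wrist strip0 0.96 [20.0, 75.0] 6061 [0.5852, 0.2448, 0.0374] [0.1045, 0.0154] -10.8 min [0.533, 0.229, -0.0] max [0.646, 0.261, 0.039]
wrist strip0 0.58 [251.0, 193.0] 6941 [0.4887, 0.0579, 0.0497] [0.1087, 0.0448] -0.1 min [0.434, 0.035, 0.035] max [0.543, 0.08, 0.052]
t 11.5 pos [0.4879, 0.0572, 0.1115] head -90.31 F [0.4, -0.1, 0.4] w 0.0208
shift [0.0001, 0.0878, 0.0865] turn -0.01
```

View pics/g.png

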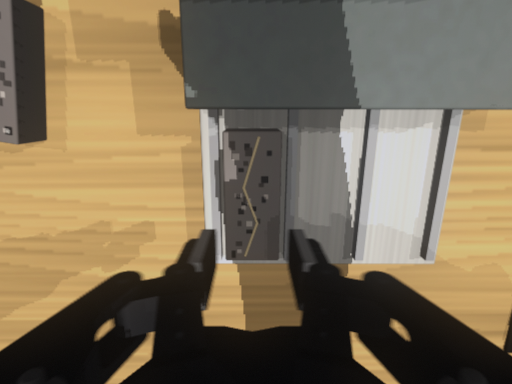

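It's seated in the left lane, but pushing from its tail would need a spot inside the arm's minimum reach. I'll grip it and slide it partway first, then push the tail.

```bash
python3 -m handwheel '[[0,0,0,0,0.8],[0,0,0,0,0.8],[0,0,0,0,0.8],[0,0,0,0,0.8],[0,0,0.03,0,0.8],[0,0,0.03,0,0.8],[0,0,0.03,0,0.8],[0,0,0,0,0.8]]'; python3 -m handwheel '[[0,0,0,0,0],[0,0,0,0,0],[0,0,0,0,0],[0,0,0,0,0],[0,-0.01,0,0,0],[0,-0.01,0,0,0],[0,-0.01,0,0,0],[0,-0.01,0,0,0],[0,0,0,0,0]]' 30;  python3 -c "
from h import *
to(.54,.0575,.025,-90.3)"
```

```text
clock: 12.3
eef_pos: [0.4853, 0.0567, 0.0189]
orientation: [2.212, -2.223, -0.006]
force: [-0.4, -0.4, -0.5]
width: 0.0685
clock: 13.2
eef_pos: [0.528, 0.0574, 0.0238]
orientation: [2.215, -2.227, -0.002]
force: [-9.8, 0.1, 15.5]
width: 0.0441
t 13.2 pos [0.528, 0.0574, 0.0238] head -90.29 F [-9.8, 0.1, 15.5] w 0.0441
shift [-0.0002, -0.012, -0.0012] turn 0.01
```

```bash
python3 -m handwheel '[[0,0,0,0,0.75],[0,0,0,0,0.75],[0,0,0,0,0.75],[0,0,0,0,0.75],[0,0,-0.02,0,0.75],[0,0,-0.03,0,0.5],[0,0.03,0,0,0],[0,0.03,0,0,0],[0,0.025,0,0,0],[0,0,0,0,0]]';  python3 -c "
from h import *
f=survey('wrist',['strip0'])
to(.445,.0575,.025,-90.3)"
```

```text
clock: 14.2
eef_pos: [0.4406, 0.0574, 0.0721]
orientation: [2.215, -2.226, -0.001]
force: [0.0, -0.0, -0.3]
width: 0.0003
wrist strip0 0.6 [249.0, 89.0] 11563 [0.5174, 0.0576, 0.0498] [0.09, 0.0454] 0.2 min [0.472, 0.035, 0.046] max [0.562, 0.08, 0.051]
wrist strip0 0.38 [367.0, 120.0] 59829 [0.5499, 0.0262, 0.0655] [0.1781, 0.1123] -53.1 min [0.404, -0.136, 0.0] max [0.573, 0.104, 0.096]
t 14.3 pos [0.4437, 0.0576, 0.0727] head -90.29 F [0.5, -0.3, 0.6] w -0.0
shift [0.0001, -0.0012, 0.0477] turn 0.01
```

```bash
python3 -m handwheel '[[0,0,0.024,0,0],[0,0,0.023,0,0],[0,0,0,0,0],[0,-0.01,0,0,0],[0,-0.01,0,0,0],[0,-0.01,0,0,0],[0,-0.01,0,0,0],[0,-0.01,0,0,0],[0,-0.005,0,0,0],[0,0,0,0,0]]'; python3 -m handwheel '[[0,-0.004,0,0,0],[0,-0.003,0,0,0]]'; python3 -m handwheel '[[0,-0.003,0,0,0],[0,-0.003,0,0,0]]'
```

```text
clock: 15.3
eef_pos: [0.4996, 0.0573, 0.0262]
orientation: [-2.215, 2.227, 0.0]
force: [-3.7, -0.6, 5.4]
width: -0.0003
clock: 15.5
eef_pos: [0.5053, 0.0573, 0.0261]
orientation: [2.215, -2.226, -0.002]
force: [-8.8, 0.3, 8.2]
width: 0.0
clock: 15.7
eef_pos: [0.5113, 0.0573, 0.0261]
orientation: [2.215, -2.226, -0.002]
force: [-9.2, 0.6, 8.4]
width: 0.0002
```

```bash
for k in 1; do python3 -m handwheel '[[0,-0.003,0,0,0],[0,-0.003,0,0,0]]'; python3 -m handwheel '[[0,-0.003,0,0,0],[0,-0.002,0,0,0]]';python3 -m handwheel '[[0,-0.002,0,0,0],[0,-0.002,0,0,0]]'; done
```

```text
clock: 15.9
eef_pos: [0.5118, 0.0572, 0.0255]
orientation: [2.209, -2.22, -0.013]
force: [-40.9, -0.4, 38.3]
width: -0.0004
clock: 16.1
eef_pos: [0.512, 0.0572, 0.0253]
orientation: [2.205, -2.215, -0.023]
force: [-59.7, -0.6, 56.0]
width: 0.0004
clock: 16.3
eef_pos: [0.5121, 0.0572, 0.0251]
orientation: [2.201, -2.21, -0.03]
force: [-77.1, -0.3, 73.6]
width: -0.0004
```

It hit the stop at about x 0.512. I pushed harder than needed, about 77 N at the wrist, so I'm backing off now.

```bash
python3 -m handwheel '[[0,0.01,0,0,0],[0,0.015,0,0,0],[0,0,0,0,0],[0,0.01,-0.03,0,0],[0,0,-0.03,0,0],[0,0,-0.03,0,1],[0,0,0,0,1],[0,0,0,0,1],[0,0,0,0,1],[0,0,0,0,1]]';  python3 -c "
from h import *
f=survey('wrist',['strip0'])
cv2.imwrite('pics/i.png',f['frame'])
W=cloud(f);m=(abs(W[...,2]-.048)<.004)&(abs(W[...,1]-.0575)<.02)&(W[...,0]>.45)&(W[...,0]<.56);print('tail',np.percentile(W[m][:,0],[0.5,2,99]), m.sum())
to(.589,.2616,.15,-99.6)"
```

```text
clock: 17.3
eef_pos: [0.4911, 0.0571, 0.1144]
orientation: [2.215, -2.226, -0.001]
force: [0.9, -1.3, -0.4]
width: 0.0721
wrist strip0 0.76 [22.0, 73.0] 5951 [0.5861, 0.2436, 0.0374] [0.105, 0.0149] -12.0 min [0.533, 0.229, 0.002] max [0.64, 0.261, 0.039]
wrist strip0 0.7 [250.0, 137.0] 2773 [0.54, 0.0571, 0.0497] [0.045, 0.0366] -90.0 min [0.522, 0.035, 0.046] max [0.558, 0.08, 0.051]
tail [0.52105838 0.52174757 0.55899398] 2650
t 17.4 pos [0.491, 0.0571, 0.1145] head -90.3 F [0.6, -0.8, -0.0] w 0.0847
shift [-0.205, -0.0969, -0.0357] turn 9.3
```

View pics/i.png

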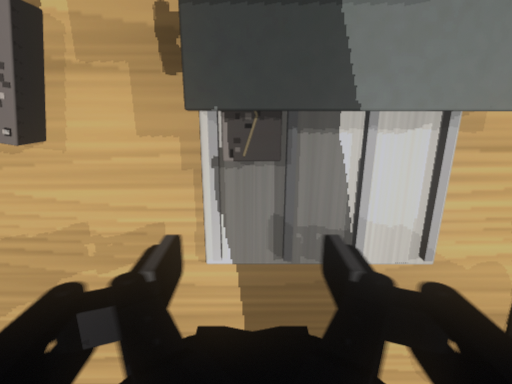

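Strip 1 is against its stop, with its tail 37 mm out of the hood and clear of the fingers. On to the second strip.

```bash
python3 -m handwheel '[[-0.025,-0.01,-0.015,0,1],[-0.025,-0.015,-0.015,0,1],[-0.025,-0.015,-0.005,0,1],[-0.025,-0.015,0,0,1],[-0.025,-0.015,0,0,1],[-0.025,-0.015,0,0,1],[-0.025,-0.012,0,0,1],[-0.03,0,0,0,1],[0,0,0,8,1],[0,0,0,1.3,1]]'; python3 -m handwheel '[[0,0,0,0,1],[0,0,0,0,1]]'; python3 -c "
from h import *
f=survey('wrist',['strip0','tape'])
cv2.imwrite('pics/j.png',f['frame'])
to(.589,.2616,.009,-99.6)"
```

```text
clock: 18.4
eef_pos: [0.5889, 0.2627, 0.1493]
orientation: [2.025, -2.4, -0.001]
force: [0.9, -0.5, 0.4]
width: 0.0854
clock: 18.6
eef_pos: [0.5896, 0.2607, 0.1502]
orientation: [2.029, -2.398, 0.001]
force: [0.2, 0.9, 0.3]
width: 0.0855
wrist strip0 0.88 [462.0, 205.0] 1775 [0.5366, 0.0583, 0.0494] [0.0468, 0.0301] 89.5 min [0.522, 0.035, 0.015] max [0.552, 0.082, 0.051]
wrist strip0 0.61 [250.0, 175.0] 4815 [0.5914, 0.2618, 0.0377] [0.1077, 0.0436] -9.7 min [0.536, 0.232, 0.034] max [0.647, 0.291, 0.039]
wrist strip0 0.51 [453.0, 135.0] 30040 [0.6728, 0.0873, 0.1026] [0.0523, 0.0072] 5.5 min [0.412, -0.017, 0.003] max [0.731, 0.105, 0.12]
wrist tape 0.95 [126.0, 72.0] 7608 [0.6907, 0.3322, 0.0496] [0.1015, 0.1] 31.9 min [0.641, 0.282, 0.004] max [0.742, 0.384, 0.051]
t 18.75 pos [0.5896, 0.261, 0.1504] head -99.58 F [-0.2, 0.1, -0.4] w 0.0856
shift [-0.0005, 0.0007, 0.1414] turn 0.02
```

View pics/j.png

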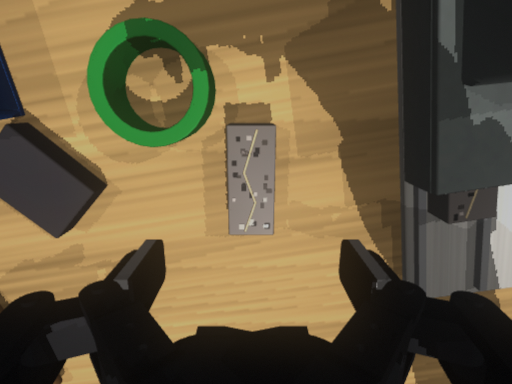

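```bash
python3 -m handwheel '[[0,0,0.03,0,1],[0,0,0.03,0,1],[0,0,0.03,0,1],[0,0,0.03,0,1],[0,0,0.023,0,1],[0,0,0,0,1]]'; python3 -m handwheel '[[0,0,0,0,0],[0,0,0,0,0],[0,0,0,0,0],[0,0,0,0,0],[0,0,0,0,0],[0,0,0,0,0]]' 40;python3 -c "
from h import *
to(.484,-.0785,.12,-90.3)"
```

```text
clock: 19.35
eef_pos: [0.5871, 0.2603, 0.0039]
orientation: [2.025, -2.395, -0.002]
force: [-2.0, -0.4, 0.0]
width: 0.0855
clock: 19.95
eef_pos: [0.5905, 0.2619, 0.0094]
orientation: [-2.026, 2.398, -0.001]
force: [-1.2, -1.8, 6.6]
width: 0.0451
t 19.95 pos [0.5905, 0.2619, 0.0094] head -99.61 F [-1.2, -1.8, 6.6] w 0.0451
shift [0.3533, 0.048, -0.1112] turn -9.31
```

```bash
python3 -m handwheel '[[0,0,-0.01,0,0],[0,0,-0.03,0,0],[0,0,-0.03,0,0],[0,0,-0.03,0,0],[0,0,-0.02,0,0],[0,0,0,-4.7,0],[0,0,0,-4.6,0],[0,0.02,0,0,0],[0,0.03,0,0,0],[0,0.03,0,0,0]]';python3 -c "
from h import *
to(.484,-.0785,.12,-90.3)"
```

```text
clock: 20.95
eef_pos: [0.5081, 0.2618, 0.1274]
orientation: [2.215, -2.227, -0.0]
force: [-1.2, -0.4, -4.9]
width: 0.0445
t 20.95 pos [0.5081, 0.2618, 0.1274] head -90.32 F [-1.2, -0.4, -4.9] w 0.0445
shift [0.3405, 0.0222, 0.0075] turn -0.02
```

```bash
python3 -m handwheel '[[0.034,0.005,0,0,0],[0.034,0.005,0,0,0],[0.034,0.005,0,0,0],[0.034,0.005,0,0,0],[0.034,0.002,0,0,0],[0.034,0,0,0,0],[0.034,0,0,0,0],[0.034,0,0,0,0],[0.034,0,0,0,0],[0.034,0,0,0,0]]';python3 -m handwheel '[[0,0,0,0,0],[0,0,0,0,0]]'; python3 -c "
from h import *
f=manip.grab_frame('wrist');cv2.imwrite('pics/k.png',f['frame'])
to(.484,-.0785,.022,-90.3)"
```

```text
clock: 21.95
eef_pos: [0.4851, -0.0789, 0.1279]
orientation: [-2.216, 2.227, 0.0]
force: [1.4, -0.9, -5.8]
width: 0.0443
clock: 22.15
eef_pos: [0.4853, -0.0782, 0.1277]
orientation: [-2.213, 2.229, 0.0]
force: [0.3, 1.1, -5.6]
width: 0.0438
t 22.2 pos [0.4855, -0.0772, 0.1276] head -90.3 F [-0.3, -0.4, -4.6] w 0.0442
shift [0.0014, 0.0015, 0.1056] turn -0.0
```

View pics/k.png

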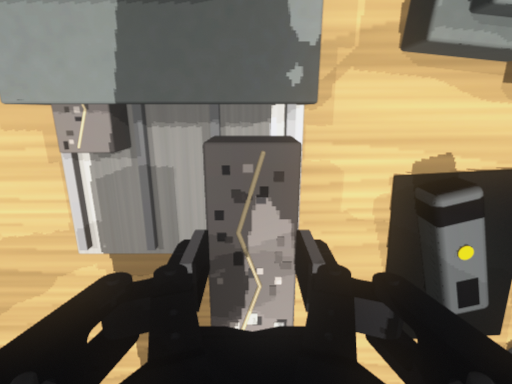

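The strip is over the right lane. Lower it and slide it forward while gripped.

```bash
python3 -m handwheel '[[0.001,0,0.03,0,0],[0,0,0.03,0,0],[0,0,0.025,0,0],[0,0,0.015,0,0],[0,0,0.006,0,0],[0,0,0,0,0],[0,-0.01,0,0,0],[0,-0.01,0,0,0],[0,-0.01,0,0,0],[0,-0.01,0,0,0]]' 30;python3 -c "
from h import *
to(.53,-.079,.022,-90.3)"
```

```text
clock: 23.2
eef_pos: [0.5267, -0.0787, 0.0215]
orientation: [-2.216, 2.227, 0.0]
force: [-5.6, 0.4, 3.9]
width: 0.0443
t 23.2 pos [0.5267, -0.0787, 0.0215] head -90.28 F [-5.6, 0.4, 3.9] w 0.0443
shift [0.0003, -0.0033, -0.0005] turn 0.02
```

```bash
python3 -m handwheel '[[0,0,0,0,0.75],[0,0,0,0,0.75],[0,0,0,0,0.75],[0,0,0,0,0.75],[0,0,-0.02,0,0.75],[0,0,-0.03,0,0.5],[0,0.03,0,0,0],[0,0.03,0,0,0],[0,0.023,0,0,0],[0,0,0,0,0]]';  python3 -c "
from h import *
f=survey('wrist',['strip0'])
to(.443,-.0785,.026,-90.3)"
```

```text
clock: 24.2
eef_pos: [0.4398, -0.0786, 0.0712]
orientation: [2.214, -2.228, -0.002]
force: [-0.5, 0.5, -0.7]
width: 0.0001
wrist strip0 0.89 [40.0, 52.0] 6801 [0.5419, 0.0523, 0.0497] [0.0431, 0.038] -0.3 min [0.52, 0.033, 0.014] max [0.571, 0.071, 0.051]
wrist strip0 0.78 [251.0, 86.0] 11433 [0.5174, -0.0781, 0.0498] [0.0883, 0.0458] -0.7 min [0.473, -0.102, 0.046] max [0.561, -0.055, 0.052]
t 24.3 pos [0.4429, -0.0785, 0.0718] head -90.31 F [-0.0, -0.5, 0.0] w -0.0001
shift [0.0, -0.0, 0.0458] turn -0.01
```

```bash
python3 -m handwheel '[[0,0,0.023,0,0],[0,0,0.023,0,0],[0,0,0,0,0],[0,-0.01,0,0,0],[0,-0.01,0,0,0],[0,-0.01,0,0,0],[0,-0.01,0,0,0],[0,-0.01,0,0,0],[0,-0.01,0,0,0],[0,0,0,0,0]]'; python3 -m handwheel '[[0,-0.003,0,0,0],[0,-0.003,0,0,0]]'
```

```text
clock: 25.3
eef_pos: [0.5042, -0.0789, 0.0263]
orientation: [-2.216, 2.227, -0.0]
force: [-3.3, -0.6, 4.7]
width: -0.0004
clock: 25.5
eef_pos: [0.508, -0.079, 0.0261]
orientation: [2.214, -2.226, -0.004]
force: [-11.0, -0.5, 11.8]
width: 0.0001
```

```bash
python3 -m handwheel '[[0,-0.003,0,0,0],[0,-0.003,0,0,0]]'
```

```text
clock: 25.7
eef_pos: [0.5141, -0.0791, 0.0261]
orientation: [2.214, -2.226, -0.003]
force: [-10.8, -0.6, 11.1]
width: -0.0001
```

```bash
python3 -m handwheel '[[0,-0.003,0,0,0],[0,-0.003,0,0,0]]'
```

```text
clock: 25.9
eef_pos: [0.5201, -0.0791, 0.0261]
orientation: [2.214, -2.226, -0.003]
force: [-11.5, 0.1, 10.3]
width: -0.0004
```

```bash
python3 -m handwheel '[[0,-0.003,0,0,0],[0,-0.002,0,0,0]]'
```

```text
clock: 26.1
eef_pos: [0.5253, -0.0791, 0.0261]
orientation: [2.214, -2.226, -0.003]
force: [-10.9, 0.5, 10.7]
width: 0.0001
```

```bash
python3 -m handwheel '[[0,-0.002,0,0,0],[0,-0.002,0,0,0]]'
```

```text
clock: 26.3
eef_pos: [0.5262, -0.0791, 0.0258]
orientation: [2.211, -2.224, -0.01]
force: [-28.6, 1.4, 26.4]
width: -0.0001
```

Contact, at 28 N. Back off and check both strips.

```bash
python3 -m handwheel '[[0,0.01,0,0,0],[0,0.015,0,0,0],[0,0.015,0,0,0],[0,0,-0.03,0,0],[0,0,-0.03,0,0],[0,0,-0.03,0,0],[0,0,-0.03,0,0],[0,0,-0.03,0,1],[0,0,0,0,1],[0,0,0,0,1]]';  python3 -c "
from h import *
f=survey('wrist',['strip0'])
f=survey('scene',['strip0'])
f=survey('side',['strip0','scanner','label','lever'])
cv2.imwrite('pics/l.png',f['frame'])
to(.42,-.28,.15,-90)"
```

```text
clock: 27.3
eef_pos: [0.491, -0.0787, 0.1765]
orientation: [-2.214, 2.226, -0.003]
force: [0.1, -1.0, -0.1]
width: 0.0434
wrist strip0 0.7 [116.0, 128.0] 2166 [0.54, 0.0568, 0.0498] [0.0453, 0.0374] -89.6 min [0.521, 0.034, 0.015] max [0.559, 0.08, 0.051]
wrist strip0 0.63 [252.0, 124.0] 1037 [0.5463, -0.0786, 0.0498] [0.0437, 0.0218] 89.8 min [0.535, -0.1, 0.046] max [0.557, -0.057, 0.051]
scene strip0 0.44 [248.0, 217.0] 44 [0.5393, 0.0612, 0.0527] [0.0348, 0.0148] 86.9 min [0.531, 0.044, 0.027] max [0.548, 0.079, 0.054]
scene strip0 0.4 [229.0, 190.0] 47 [0.5466, -0.069, 0.0543] [0.0585, 0.0172] 78.9 min [0.522, -0.114, 0.013] max [0.561, -0.042, 0.069]
side strip0 0.67 [258.0, 198.0] 108 [0.5412, 0.0537, 0.048] [0.0435, 0.0284] 83.6 min [0.525, 0.031, 0.016] max [0.558, 0.075, 0.05]
side strip0 0.62 [265.0, 226.0] 75 [0.5456, -0.0841, 0.0485] [0.0426, 0.0168] 83.3 min [0.535, -0.105, 0.02] max [0.556, -0.063, 0.049]
side strip0 0.57 [213.0, 293.0] 1519 [0.3928, -0.2964, 0.0051] [0.1922, 0.1344] 2.0 min [0.296, -0.365, -0.007] max [0.491, -0.231, 0.008]
side scanner 0.61 [235.0, 274.0] 634 [0.4204, -0.2802, 0.0439] [0.1233, 0.0395] 13.7 min [0.358, -0.313, 0.011] max [0.484, -0.247, 0.047]
side scanner 0.33 [288.0, 212.0] 5687 [0.701, -0.0188, 0.1374] [0.1961, 0.1095] 89.5 min [0.41, -0.133, -0.001] max [0.761, 0.101, 0.16]
side label 0.71 [295.0, 291.0] 208 [0.6061, -0.3696, 0.084] [0.0601, 0.0076] 85.1 min [0.582, -0.402, 0.047] max [0.611, -0.336, 0.087]
side lever 0.58 [301.0, 249.0] 38 [0.6133, -0.2681, 0.149] [0.0145, 0.0122] -4.9 min [0.606, -0.278, 0.117] max [0.627, -0.258, 0.149]
t 27.75 pos [0.4895, -0.0787, 0.1749] head -90.3 F [0.5, -0.2, 0.7] w 0.0855
shift [0.2016, 0.0684, 0.025] turn -0.3
```

View pics/l.png

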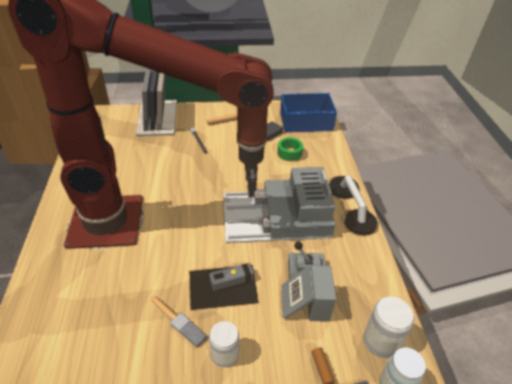

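Both strips are home. Their tails are at x 0.521 and 0.535, which is 37 and 23 mm out of the hood, and both are seam up and released. The side view shows the scanner at (235,274), label at (295,291) and lever ball at (300,247). Next I'll look at the label and scanner from the wrist camera, turning to the other heading since the scanner will need it.

```bash
python3 -m handwheel '[[0.03,0,-0.02,0,1],[0.03,0,-0.01,0,1],[0.03,0,0,0,1],[0.03,0,0,0,1],[0.03,0,0,0,1],[0.03,0,0,0,1],[0.03,0,0,0,1],[0,0,0,0,1],[0,0,0,0,1]]';  python3 -c "
from h import *
f=survey('wrist',['scanner','mat','label','lever'])
cv2.imwrite('pics/m.png',f['frame'])
print(manip.state()['q'].round(2))
to(.42,-.28,.15,90)"
```

```text
clock: 28.65
eef_pos: [0.4883, -0.2891, 0.2049]
orientation: [2.214, -2.229, -0.001]
force: [-0.5, 0.9, -1.2]
width: 0.0853
wrist scanner 0.6 [239.0, 220.0] 3645 [0.4235, -0.2759, 0.0459] [0.1273, 0.0419] 13.9 min [0.359, -0.309, 0.017] max [0.49, -0.242, 0.048]
wrist mat 0.73 [272.0, 233.0] 9436 [0.3946, -0.2949, 0.0057] [0.1975, 0.1383] 2.8 min [0.293, -0.367, 0.002] max [0.495, -0.222, 0.007]
wrist label 0.87 [333.0, 60.0] 3062 [0.6075, -0.3694, 0.089] [0.0741, 0.0073] 84.2 min [0.581, -0.406, 0.051] max [0.614, -0.332, 0.092]
wrist lever 0.88 [216.0, 21.0] 1172 [0.6152, -0.2626, 0.1511] [0.0217, 0.0216] -71.5 min [0.603, -0.275, 0.079] max [0.647, -0.251, 0.153]
[ 0.15  0.17  0.35  1.69 -0.06  1.29 -1.07]
t 28.9 pos [0.4889, -0.2876, 0.2054] head -90.2 F [-0.6, -0.1, -1.1] w 0.0853
shift [-0.0074, 0.069, 0.0554] turn 179.8
```

View pics/m.png

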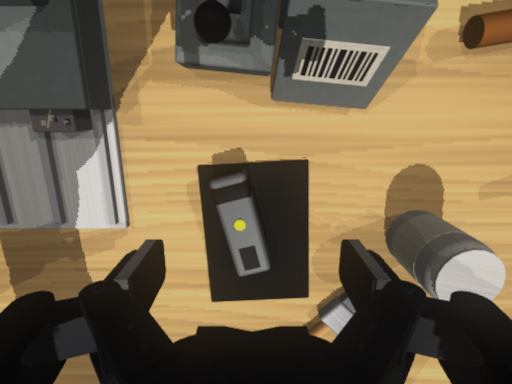

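The wrist view shows the scanner at (240,225) with its head toward +x. The label is at (340,62) and the lever ball at (212,20). Next, fit the label plane.

```bash
python3 - <<'E'
from h import *
f=manip.grab_frame('wrist')
d=manip.trace(f,'label')[0]
P=pts(f,d); c=np.median(P,0); P=P[np.linalg.norm(P-c,axis=1)<.06]
for _ in range(2):
    c=P.mean(0); n=np.linalg.svd(P-c)[2][2]; P=P[abs((P-c)@n)<.004]
n*=np.sign(n[2]); print("n",n,"elev",np.degrees(np.arcsin(n[2])),"yaw of -n",np.degrees(np.arctan2(-n[1],-n[0])))
# centre via minAreaRect in plane
y=np.cross([0,0,1],n); y/=np.linalg.norm(y); x=np.cross(y,n)
Q=np.stack([(P-c)@y,(P-c)@x],1).astype(np.float32); r=cv2.minAreaRect(Q); print(r); C=c+r[0][0]*y+r[0][1]*x; print("C",C)
d=manip.trace(f,'lever_tip')[0]; L=pts(f,d); L=L[L[:,2]>.12]; print("ball",L.min(0),L.max(0))
b=C+.1*n; print("window",b,"grip90",C+.19*n)
E
```

```text
n [-0.81659782  0.07987513  0.57165371] elev 34.86562478606449 yaw of -n -5.5865878463435
((0.0002815909683704376, 0.002415776252746582), (0.05027765408158302, 0.07388509064912796), 89.64778137207031)
C [ 0.59698867 -0.3689038   0.07111389]
ball [ 0.60293034 -0.2750384   0.1387594 ] [ 0.62740329 -0.25131985  0.15250593]
window [ 0.51532889 -0.36091629  0.12827926] grip90 [ 0.44183508 -0.35372752  0.17972809]
```

```bash
R='' ; python3 -m handwheel '[[0,0,0,-8.5,1],[0,0,0,-8.5,1],[0,0,0,-8.5,1],[0,0,0,-8.5,1],[0,0,0,-8.5,1],[0,0,0,-8.5,1],[0,0,0,-8.5,1],[0,0,0,-8.5,1],[0,0,0,-8.5,1],[0,0,0,-8.5,1]]' && python3 -m handwheel '[[0,0,0,-8.5,1],[0,0,0,-8.5,1],[0,0,0,-8.5,1],[0,0,0,-8.5,1],[0,0,0,-8.5,1],[0,0,0,-8.5,1],[0,0,0,-8.5,1],[0,0,0,-8.5,1],[0,0,0,-8.5,1],[0,0,0,-8.5,1]]' && python3 -m handwheel '[[0,0,0,-8.5,1],[0,0,0,-8.5,1],[0,0,0,-7.5,1],[0,0,0,0,1]]'; python3 -c "
from h import *
print(manip.state()['q'].round(2))
to(.3993,-.2822,.15,104.4)"
```

```text
clock: 30.05
eef_pos: [0.4886, -0.2885, 0.2054]
orientation: [-3.139, 0.135, -0.0]
force: [0.0, -0.1, -0.7]
width: 0.0853
clock: 31.05
eef_pos: [0.4886, -0.2885, 0.2054]
orientation: [2.405, 2.021, 0.0]
force: [0.1, 0.8, -0.2]
width: 0.0858
clock: 31.45
eef_pos: [0.4886, -0.2886, 0.2054]
orientation: [1.927, 2.481, 0.0]
force: [-0.0, -0.1, -0.2]
width: 0.0855
[ 0.4   0.17  0.06  1.68 -0.01  1.29  2.29]
t 31.45 pos [0.4886, -0.2886, 0.2054] head 104.33 F [-0.0, -0.1, -0.2] w 0.0855
shift [0.0283, -0.0849, 0.0554] turn -0.07
```

```bash
python3 -m handwheel '[[0.007,-0.017,0.01,0,1],[0.007,-0.017,0.01,0,1],[0.007,-0.017,0.015,0,1],[0.007,-0.017,0.02,0,1],[0,-0.017,0,0,1],[0,0,0,0,1],[0,0,0,0,1]]'; python3 -c "
from h import *
print(manip.state()['q'].round(2))
f=survey('wrist',['scanner'])
cv2.imwrite('pics/n.png',f['frame'])
to(.3993,-.2822,.008,104.4)"
```

```text
clock: 32.15
eef_pos: [0.4, -0.2831, 0.1516]
orientation: [1.931, 2.475, 0.001]
force: [0.6, -1.0, -0.2]
width: 0.0855
[ 0.44  0.05  0.08  1.93 -0.    1.16  2.35]
wrist scanner 0.87 [252.0, 201.0] 5370 [0.42, -0.276, 0.0459] [0.1281, 0.0417] 14.1 min [0.354, -0.31, 0.026] max [0.485, -0.241, 0.049]
t 32.25 pos [0.4005, -0.2827, 0.1514] head 104.17 F [-0.3, -0.2, 0.7] w 0.0854
shift [0.001, -0.0013, 0.1434] turn -0.23
```

View pics/n.png

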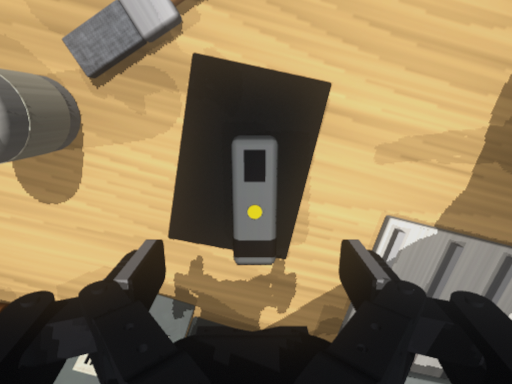

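```bash
python3 -m handwheel '[[0.001,-0.004,0.03,0,1],[0,0,0.03,0,1],[0,0,0.03,0,1],[0,0,0.03,0,1],[0,0,0.022,0,1],[0,0,0,0,1]]'; python3 -m handwheel '[[0,0,0,0,0],[0,0,0,0,0],[0,0,0,0,0],[0,0,0,0,0],[0,0,0,0,0],[0,0,0,0,0]]' 25;python3 -c "
from h import *
to(.3965,-.2822,.15,104.4)"
```

```text
clock: 32.85
eef_pos: [0.3941, -0.2813, 0.006]
orientation: [-1.927, -2.476, 0.001]
force: [-0.3, -0.2, 0.5]
width: 0.0853
clock: 33.45
eef_pos: [0.3963, -0.283, 0.0098]
orientation: [1.928, 2.477, 0.001]
force: [-0.8, 0.3, 7.0]
width: 0.0434
t 33.45 pos [0.3963, -0.283, 0.0098] head 104.21 F [-0.8, 0.3, 7.0] w 0.0434
shift [0.0005, 0.0007, -0.1402] turn -0.19
```

```bash
python3 -m handwheel '[[0,0,-0.01,0,0],[0,0,-0.03,0,0],[0,0,-0.03,0,0],[0,0,-0.03,0,0],[0,0,-0.03,0,0],[0,0,-0.02,0,0],[0,0,0,0,0],[0,0,0,0,0]]'; cat >> h.py <<'E'
def tilt(cam='side',name='scanner',yaw=None):
    """axis of the scanner from a cloud: points of mask near the tcp"""
    f=manip.grab_frame(cam); s=manip.state(); p=np.array(s['eef_pos'])
    ds=[d for d in manip.trace(f,name) if d['score']>.25]
    for d in ds:
        P=pts(f,d); P=P[np.linalg.norm(P-p-[0,0,.02],axis=1)<.13]
        if len(P)<40: continue
        c=P.mean(0); u,sv,vt=np.linalg.svd(P-c,full_matrices=False); a=vt[0]
        print(cam,round(d['score'],2),np.round(d['uv']).tolist(),len(P),'c',c.round(3).tolist(),'axis',a.round(3).tolist(),'elev',round(float(np.degrees(np.arcsin(a[2]))),1),'sv',sv.round(2).tolist(),'min',P.min(0).round(3).tolist(),'max',P.max(0).round(3).tolist())
    return f
E
python3 -c "
from h import *
f=tilt(); cv2.imwrite('pics/o.png',f['frame'])
tilt('wrist')
to(.585,-.1515,.13,0)"
```

```text
clock: 34.25
eef_pos: [0.395, -0.2824, 0.1584]
orientation: [1.93, 2.479, 0.0]
force: [-0.7, 0.7, -1.3]
width: 0.0435
side 0.75 [236.0, 243.0] 580 c [0.424, -0.287, 0.182] axis [-0.965, -0.263, -0.027] elev -1.6 sv [0.98, 0.33, 0.16] min [0.357, -0.313, 0.155] max [0.483, -0.247, 0.195]
wrist 0.56 [252.0, 245.0] 13449 c [0.389, -0.284, 0.191] axis [0.966, 0.251, 0.065] elev 3.7 sv [2.77, 1.36, 0.48] min [0.352, -0.311, 0.16] max [0.439, -0.253, 0.195]
t 34.45 pos [0.3944, -0.2821, 0.1572] head 104.2 F [-1.1, -0.3, -1.5] w 0.0432
shift [0.0798, 0.2168, 0.0269] turn 104.2
```

View pics/o.png

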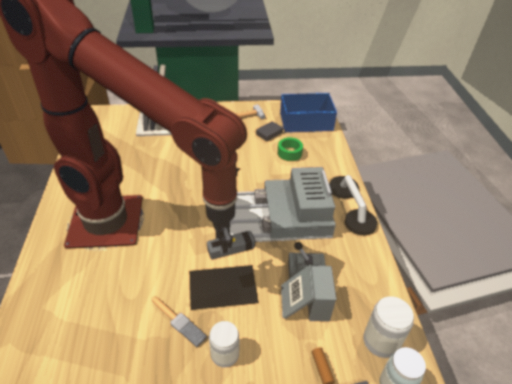

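```bash
python3 - <<'E'
from h import *
f=manip.grab_frame('side'); W=cloud(f)
m=(W[...,2]>.05)&(W[...,2]<.08)&(W[...,0]>.54)&(W[...,0]<.8)&(W[...,1]<-.19)&(W[...,1]>-.32); P=W[m]; print(len(P),np.percentile(P,[1,5,50,95,99],axis=0).round(3).tolist())
m=(W[...,2]>.02)&(W[...,0]>.5)&(W[...,0]<.8)&(W[...,1]<-.15)&(W[...,1]>-.3); P=W[m]
H,xe,ye=np.histogram2d(P[:,0],P[:,1],bins=[np.arange(.5,.8,.02),np.arange(-.3,-.14,.02)]); print(ye.round(2)); 
for i,r in enumerate(H): print(round(xe[i],2),r.astype(int).tolist())
E
```

```text
286 [[0.6, -0.318, 0.051], [0.618, -0.29, 0.057], [0.642, -0.27, 0.067], [0.683, -0.247, 0.077], [0.687, -0.242, 0.079]]
[-0.3  -0.28 -0.26 -0.24 -0.22 -0.2  -0.18 -0.16]
0.5 [0, 0, 0, 0, 0, 0, 0]
0.52 [0, 0, 0, 0, 0, 0, 0]
0.54 [0, 0, 0, 0, 0, 0, 0]
0.56 [0, 0, 0, 0, 0, 0, 0]
0.58 [13, 10, 4, 0, 0, 0, 0]
0.6 [41, 84, 43, 35, 11, 0, 0]
0.62 [35, 82, 31, 10, 9, 0, 0]
0.64 [17, 47, 10, 1, 4, 0, 0]
0.66 [11, 33, 22, 7, 3, 0, 0]
0.68 [3, 20, 17, 9, 1, 0, 0]
0.7 [0, 4, 19, 15, 0, 0, 0]
0.72 [0, 0, 0, 0, 0, 0, 0]
0.74 [0, 0, 0, 0, 0, 0, 0]
0.76 [0, 0, 0, 0, 0, 0, 0]
0.78 [0, 0, 0, 0, 0, 0, 0]
```

```bash
python3 -m handwheel '[[0,0,0,8.5,0],[0,0,0,8.5,0],[0,0,0,8.5,0],[0,0,0,8.5,0],[0,0,0,8.5,0],[0,0,0,8.5,0],[0,0,0,8.5,0],[0,0,0,8.5,0],[0,0,0,8.5,0],[0,0,0,8.5,0]]';python3 -m handwheel '[[0,0,0,8.5,0],[0,0,0,8.5,0],[0,0,0,2.2,0],[0,0,0,0,0]]'; python3 -c "
from h import *
to(.572,-.154,.13,0)"
```

```text
clock: 35.5
eef_pos: [0.3948, -0.2822, 0.1576]
orientation: [-3.098, -0.514, 0.002]
force: [-0.1, 0.5, -2.6]
width: 0.0429
clock: 35.9
eef_pos: [0.3948, -0.2823, 0.1577]
orientation: [-3.141, 0.001, 0.002]
force: [0.3, 0.2, -1.5]
width: 0.0435
t 35.9 pos [0.3948, -0.2823, 0.1577] head -0.03 F [0.3, 0.2, -1.5] w 0.0435
shift [0.1771, -0.1283, 0.0276] turn -0.03
```

```bash
python3 -m handwheel '[[0.01,-0.02,0,0,0],[0.02,-0.02,0,0,0],[0.02,-0.02,0,0,0],[0.02,-0.02,0,0,0],[0.025,-0.02,0,0,0],[0.025,-0.028,0,0,0],[0.03,0,0,0,0],[0.027,0,0,0,0],[0,0,0,0,0],[0,0,0,0,0]]'; python3 -c "
from h import *
f=tilt('side'); cv2.imwrite('pics/p.png',f['frame'])
f=manip.grab_frame('wrist'); cv2.imwrite('pics/p2.png',f['frame'])
to(.572,-.154,.074,0)"
```

```text
clock: 36.9
eef_pos: [0.5719, -0.1543, 0.1573]
orientation: [-3.141, -0.002, 0.003]
force: [-0.8, -0.5, -2.1]
width: 0.0435
side 0.89 [279.0, 220.0] 408 c [0.57, -0.202, 0.186] axis [-0.048, -0.995, -0.086] elev -4.9 sv [0.74, 0.2, 0.11] min [0.551, -0.248, 0.162] max [0.588, -0.124, 0.196]
t 37.05 pos [0.5713, -0.1548, 0.1581] head -0.01 F [0.4, 0.4, -1.9] w 0.0433
shift [0.0008, -0.0008, 0.0841] turn -0.01
```

View pics/p.png

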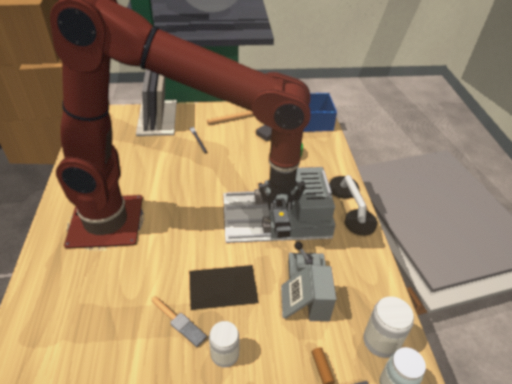

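View pics/p2.png

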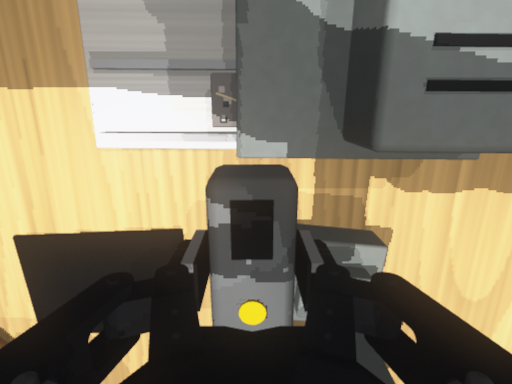

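```bash
python3 -m handwheel '[[0,0,0.025,0,0],[0,0,0.025,0,0],[0,0,0.02,0,0],[0,0,0.01,0,0],[0,0,0.002,0,0],[0,0,0,0,0]]' 20;python3 -m handwheel '[[0,0,0.003,0,0],[0,0,0.003,0,0]]'; python3 -m handwheel '[[0,0,0.002,0,0],[0,0,0.002,0,0]]'
```

```text
clock: 37.65
eef_pos: [0.5723, -0.1546, 0.077]
orientation: [3.141, -0.0, 0.001]
force: [0.5, -0.7, -1.8]
width: 0.0434
clock: 37.85
eef_pos: [0.5732, -0.156, 0.0722]
orientation: [3.14, -0.001, 0.004]
force: [-3.5, -6.2, 12.5]
width: 0.0434
clock: 38.05
eef_pos: [0.5733, -0.1579, 0.0691]
orientation: [3.138, -0.003, 0.006]
force: [-6.6, -9.3, 14.7]
width: 0.0435
```

```bash
python3 -m handwheel '[[0,0,0.003,0,0],[0,0,0.003,0,0]]'; python3 -c "
from h import *
f=tilt('side'); cv2.imwrite('pics/q.png',f['frame'])"
```

```text
clock: 38.25
eef_pos: [0.5733, -0.1598, 0.0637]
orientation: [3.136, -0.005, 0.007]
force: [-6.9, -13.5, 16.1]
width: 0.0433
side 0.89 [277.0, 242.0] 423 c [0.57, -0.204, 0.086] axis [-0.051, -0.961, -0.273] elev -15.9 sv [0.7, 0.22, 0.09] min [0.551, -0.253, 0.053] max [0.589, -0.133, 0.107]
side 0.66 [305.0, 215.0] 853 c [0.613, -0.115, 0.05] axis [-0.9, 0.015, -0.436] elev -25.8 sv [2.27, 0.88, 0.33] min [0.469, -0.132, -0.007] max [0.696, -0.058, 0.141]
```

It's tilting as intended, about 14° so far. Continue.

```bash
python3 -m handwheel '[[0,-0.001,0.003,0,0],[0,-0.001,0.003,0,0]]'; python3 -c "
from h import *
f=tilt('side')"; python3 -m handwheel '[[0,-0.001,0.003,0,0],[0,-0.001,0.002,0,0]]'; python3 -c "
from h import *
f=tilt('side'); cv2.imwrite('pics/q.png',f['frame'])"
```

```text
clock: 38.55
eef_pos: [0.5732, -0.16, 0.0583]
orientation: [3.133, -0.008, 0.007]
force: [-8.4, -19.0, 23.7]
width: 0.0437
side 0.76 [280.0, 240.0] 452 c [0.572, -0.202, 0.08] axis [-0.055, -0.934, -0.354] elev -20.7 sv [0.73, 0.23, 0.07] min [0.55, -0.253, 0.044] max [0.591, -0.135, 0.105]
clock: 38.85
eef_pos: [0.5732, -0.1597, 0.0537]
orientation: [3.132, -0.01, 0.008]
force: [-11.2, -24.0, 27.1]
width: 0.0437
side 0.78 [278.0, 239.0] 486 c [0.572, -0.199, 0.075] axis [0.051, 0.904, 0.425] elev 25.1 sv [0.78, 0.24, 0.07] min [0.551, -0.251, 0.035] max [0.592, -0.136, 0.107]
```

View pics/q.png

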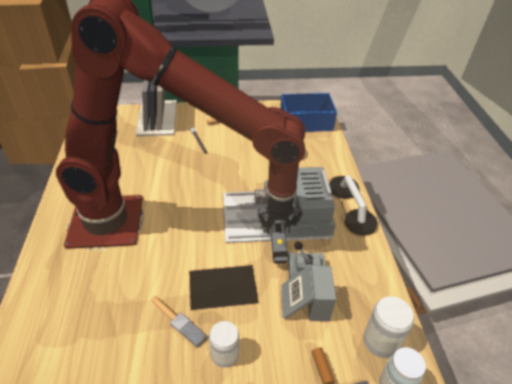

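```bash
python3 -m handwheel '[[0,0,0.003,0,0],[0,0,0.003,0,0]]'; python3 -c "
from h import *
f=tilt('side')"; python3 -m handwheel '[[0,0,0.003,0,0],[0,0,0.002,0,0]]'; python3 -c "
from h import *
f=tilt('side'); cv2.imwrite('pics/q2.png',f['frame'])"
```

```text
clock: 39.15
eef_pos: [0.5732, -0.1598, 0.0479]
orientation: [3.132, -0.01, 0.008]
force: [-10.4, -22.2, 25.0]
width: 0.0431
side 0.6 [277.0, 242.0] 477 c [0.572, -0.198, 0.068] axis [-0.059, -0.851, -0.522] elev -31.5 sv [0.76, 0.24, 0.06] min [0.552, -0.248, 0.031] max [0.592, -0.138, 0.105]
clock: 39.45
eef_pos: [0.5733, -0.1599, 0.0445]
orientation: [3.132, -0.01, 0.008]
force: [-22.2, -18.6, 57.2]
width: 0.0431
side 0.95 [278.0, 242.0] 502 c [0.573, -0.195, 0.065] axis [-0.067, -0.819, -0.571] elev -34.8 sv [0.79, 0.25, 0.07] min [0.552, -0.245, 0.025] max [0.595, -0.138, 0.103]
```

Tilt is about 33°. Force is rising, so lift off now.

```bash
python3 -m handwheel '[[0,0,-0.01,0,0],[0,0.01,-0.02,0,0],[0,0.01,-0.03,0,0],[-0.03,0,-0.03,0,0],[-0.03,0,-0.03,0,0],[-0.03,0,-0.01,0,0],[-0.03,0,0,0,0],[0,0,0,0,0],[0,0,0,0,0]]' 40; python3 -c "
from h import *
f=tilt('side'); cv2.imwrite('pics/r.png',f['frame'])
f=survey('wrist',['strip0'])
to(.442,-.354,.16,84.4)"
```

```text
clock: 40.45
eef_pos: [0.4524, -0.1704, 0.1691]
orientation: [3.141, -0.0, 0.003]
force: [0.3, 0.3, -2.6]
width: 0.0434
side 0.82 [240.0, 221.0] 555 c [0.452, -0.206, 0.189] axis [0.013, 0.819, 0.573] elev 35.0 sv [0.82, 0.26, 0.06] min [0.431, -0.255, 0.154] max [0.472, -0.15, 0.227]
wrist strip0 0.59 [354.0, 82.0] 1945 [0.548, -0.0787, 0.0497] [0.0434, 0.028] -89.4 min [0.534, -0.101, 0.018] max [0.562, -0.057, 0.051]
t 40.65 pos [0.4529, -0.1702, 0.1682] head 0.04 F [-0.3, 0.0, -1.8] w 0.0434
shift [-0.011, 0.1838, 0.0081] turn -84.36
```

View pics/r.png

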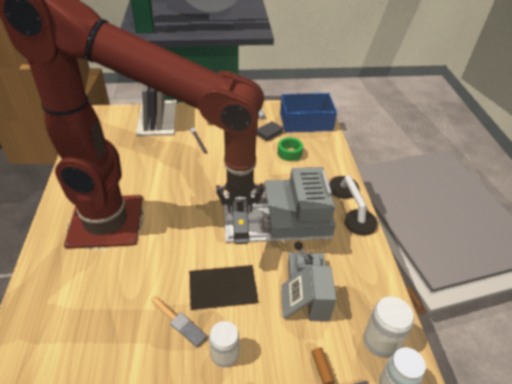

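```bash
python3 -m handwheel '[[0,0,0,-8.5,0],[0,0,0,-8.5,0],[0,0,0,-8.5,0],[0,0,0,-8.5,0],[0,0,0,-8.5,0],[0,0,0,-8.5,0],[0,0,0,-8.5,0],[0,0,0,-8.5,0],[0,0,0,-8.5,0],[0,0,0,-7.9,0]]';python3 -m handwheel '[[0,0,0,0,0],[0,0,0,0,0]]'; python3 -c "
from h import *
to(.4403,-.3536,.160,84.4)"
```

```text
clock: 41.65
eef_pos: [0.4526, -0.1703, 0.1679]
orientation: [-2.32, -2.117, 0.001]
force: [0.1, 0.2, -2.2]
width: 0.0436
clock: 41.85
eef_pos: [0.4524, -0.1703, 0.168]
orientation: [-2.331, -2.105, 0.0]
force: [0.3, 0.7, -1.3]
width: 0.0432
t 41.85 pos [0.4524, -0.1703, 0.168] head 84.18 F [0.3, 0.7, -1.3] w 0.0432
shift [-0.1835, 0.0066, 0.008] turn -0.22
```

```bash
python3 -m handwheel '[[-0.01,0.001,0.001,0,0],[-0.02,0.001,0.001,0,0],[-0.025,0.001,0.001,0,0],[-0.025,0.001,0.001,0,0],[-0.025,0.001,0.001,0,0],[-0.025,0.001,0.001,0,0],[-0.025,0.001,0.001,0,0],[-0.02,0,0.001,0,0],[-0.009,0,0,0,0],[0,0,0,0,0]]'; python3 -c "
from h import *
f=tilt('side'); cv2.imwrite('pics/s.png',f['frame'])
tilt('scene')
to(.4403,-.3536,.160,84.4)"
```

```text
clock: 42.85
eef_pos: [0.4405, -0.3557, 0.16]
orientation: [-2.331, -2.106, 0.001]
force: [0.1, 1.0, -2.1]
width: 0.0433
side 0.72 [255.0, 268.0] 473 c [0.474, -0.371, 0.172] axis [0.849, -0.087, -0.522] elev -31.5 sv [0.75, 0.27, 0.15] min [0.405, -0.386, 0.125] max [0.518, -0.345, 0.217]
scene 0.6 [209.0, 121.0] 213 c [0.484, -0.346, 0.173] axis [0.837, -0.065, -0.543] elev -32.9 sv [0.4, 0.18, 0.1] min [0.415, -0.372, 0.134] max [0.526, -0.324, 0.211]
t 43.05 pos [0.4416, -0.3531, 0.1603] head 84.47 F [-0.7, 0.9, -1.5] w 0.0431
shift [-0.0006, -0.0013, 0.0003] turn 0.07
```

View pics/s.png

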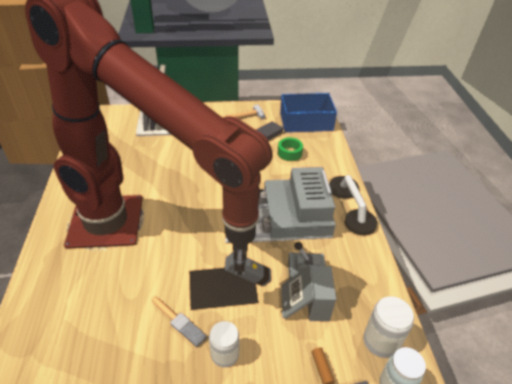

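The scanner points at the label at (295,290), pitched about 32° down with yaw about -5°. Hold for more than two seconds.

```bash
for i in 1 2 3; do python3 -m handwheel '[[0,0,0,0,0],[0,0,0,0,0],[0,0,0,0,0],[0,0,0,0,0],[0,0,0,0,0],[0,0,0,0,0],[0,0,0,0,0],[0,0,0,0,0],[0,0,0,0,0],[0,0,0,0,0]]'; done; python3 -c "
from h import *
f=tilt('side')
tilt('scene')
f=manip.grab_frame('side'); m=manip.trace(f,'mat')[0]; print(rect(pts(f,m)))
to(.372,-.2945,.12,92.8)"
```

```text
clock: 44.05
eef_pos: [0.4411, -0.3543, 0.1603]
orientation: [-2.327, -2.11, 0.0]
force: [0.3, -0.1, -2.3]
width: 0.0435
clock: 45.05
eef_pos: [0.4411, -0.3543, 0.1603]
orientation: [-2.327, -2.11, 0.0]
force: [-0.8, 0.0, -2.7]
width: 0.0432
clock: 46.05
eef_pos: [0.4412, -0.3543, 0.1603]
orientation: [-2.327, -2.11, 0.0]
force: [0.0, -0.2, -2.1]
width: 0.0434
side 0.69 [255.0, 268.0] 599 c [0.472, -0.368, 0.174] axis [0.865, -0.092, -0.494] elev -29.6 sv [0.96, 0.32, 0.19] min [0.403, -0.384, 0.125] max [0.525, -0.336, 0.22]
scene 0.7 [205.0, 124.0] 197 c [0.488, -0.346, 0.17] axis [0.847, -0.138, -0.514] elev -30.9 sv [0.34, 0.17, 0.1] min [0.42, -0.379, 0.137] max [0.525, -0.331, 0.202]
(array([ 0.393 , -0.2998,  0.0048]), array([0.1955, 0.1492]), 2.8)
t 46.35 pos [0.4412, -0.3543, 0.1603] head 84.4 F [-1.3, -0.9, -1.6] w 0.0434
shift [0.0527, -0.0747, 0.0403] turn -8.4
```

Held still for 3 s. Take it back to the mat; pressing down will flatten it as the nose touches.

```bash
python3 -m handwheel '[[0,-0.02,0,0,0],[0.01,-0.02,0,0,0],[0.01,-0.02,0.005,0,0],[0.02,-0.015,0.015,0,0],[0.013,0,0.02,0,0],[0,0,0.01,-4,0],[0,0,0,-4.4,0],[0,0,0,0,0],[0,0,0,0,0]]'; python3 -c "
from h import *
f=tilt('side')
to(.3695,-.296,.06,92.8)"
```

```text
clock: 47.25
eef_pos: [0.3718, -0.2944, 0.1106]
orientation: [2.169, 2.272, 0.0]
force: [0.0, -0.3, -2.2]
width: 0.0438
side 0.79 [226.0, 262.0] 460 c [0.405, -0.304, 0.123] axis [0.867, 0.049, -0.496] elev -29.8 sv [0.8, 0.28, 0.16] min [0.335, -0.32, 0.08] max [0.453, -0.275, 0.171]
t 47.35 pos [0.3719, -0.2944, 0.1106] head 92.69 F [-0.7, 0.6, -2.2] w 0.0432
shift [-0.0014, -0.0025, 0.0506] turn -0.11
```

```bash
python3 -m handwheel '[[-0.001,-0.002,0.02,0,0],[0,0,0.02,0,0],[0,0,0.01,0,0],[0,0,0.005,0,0],[0,0,0.005,0,0],[0,0,0.005,0,0]]' 20; python3 -c "
from h import *
to(.3695,-.296,.01,92.8)"
```

```text
clock: 47.95
eef_pos: [0.3687, -0.296, 0.0464]
orientation: [-2.167, -2.274, 0.002]
force: [-22.2, 3.3, 32.8]
width: 0.0437
t 47.95 pos [0.3687, -0.296, 0.0464] head 92.76 F [-22.2, 3.3, 32.8] w 0.0437
shift [-0.0, 0.0008, 0.0364] turn -0.04
```

```bash
python3 -m handwheel '[[0,-0.005,0,0,0],[0,-0.005,0.005,0,0],[0,-0.004,0.006,0,0]]'; python3 -c "
from h import *
f=tilt('side')"
```

```text
clock: 48.25
eef_pos: [0.3557, -0.2967, 0.0357]
orientation: [2.166, 2.274, -0.0]
force: [-10.1, 2.2, 15.0]
width: 0.0437
side 0.82 [222.0, 276.0] 522 c [0.393, -0.304, 0.056] axis [0.924, 0.058, -0.377] elev -22.2 sv [0.85, 0.32, 0.18] min [0.319, -0.32, 0.016] max [0.444, -0.271, 0.095]
```

Rotating back. Continue.

```bash
python3 -m handwheel '[[0,-0.002,0.006,0,0],[0,-0.002,0.006,0,0],[0,-0.001,0.005,0,0],[0,0,0.004,0,0],[0,0,0,0,0]]'; python3 -c "
from h import *
f=tilt('side'); cv2.imwrite('pics/t.png',f['frame'])"
```

```text
clock: 48.85
eef_pos: [0.3502, -0.2972, 0.0138]
orientation: [2.168, 2.273, -0.001]
force: [-3.8, -0.6, 2.8]
width: 0.0437
side 0.74 [226.0, 281.0] 464 c [0.395, -0.306, 0.045] axis [0.983, 0.094, -0.155] elev -8.9 sv [0.75, 0.28, 0.14] min [0.318, -0.322, 0.014] max [0.444, -0.277, 0.066]
```

View pics/t.png

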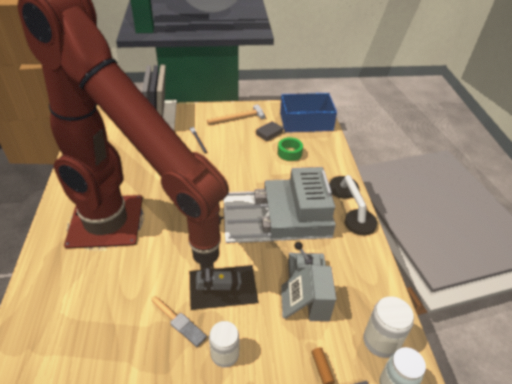

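```bash
python3 -m handwheel '[[0,0,0.003,0,0],[0,0,0.003,0,0],[0,0,0,0,0]]';python3 -m handwheel '[[0,0,0,0,1],[0,0,0,0,1],[0,0,0,0,1],[0,0,0,0,1],[0,0,0,0,1],[0,0,0,0,1],[0,0,-0.03,0,1],[0,0,-0.03,0,1],[0,0,-0.04,0,1],[0,0,-0.04,0,1]]'; python3 -c "
from h import *
f=survey('wrist',['scanner','mat'])
cv2.imwrite('pics/u.png',f['frame'])
tilt('side')
to(.56,-.263,.16,90)"
```

```text
clock: 49.25
eef_pos: [0.3506, -0.2968, 0.0076]
orientation: [2.167, 2.274, -0.0]
force: [-5.0, -1.3, 5.4]
width: 0.0434
clock: 50.25
eef_pos: [0.3503, -0.2959, 0.1486]
orientation: [-2.166, -2.274, 0.0]
force: [1.7, 0.1, -0.6]
width: 0.0851
wrist scanner 0.68 [249.0, 206.0] 5414 [0.3773, -0.2958, 0.0459] [0.128, 0.0425] 2.4 min [0.312, -0.319, 0.025] max [0.442, -0.272, 0.048]
wrist mat 0.77 [273.0, 199.0] 14905 [0.3918, -0.2951, 0.0056] [0.1987, 0.1386] 2.8 min [0.29, -0.369, 0.002] max [0.493, -0.222, 0.007]
side 0.82 [217.0, 280.0] 173 c [0.354, -0.299, 0.042] axis [-0.999, -0.049, -0.013] elev -0.7 sv [0.23, 0.13, 0.02] min [0.32, -0.318, 0.038] max [0.388, -0.28, 0.048]
t 50.5 pos [0.3505, -0.296, 0.1468] head 92.8 F [-0.0, 0.7, -0.5] w 0.0856
shift [0.0228, 0.2108, -0.0132] turn 2.8
```

View pics/u.png

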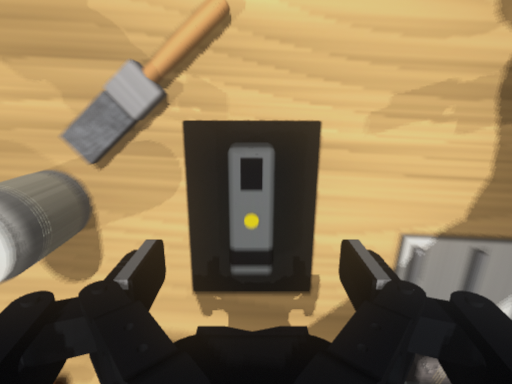

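The scanner lies flat on the mat at (250,205), released. Before pushing the lever I'll re-check the strips.

```bash
python3 -m handwheel '[[0,0.01,-0.02,8.4,0.3],[0,0.03,-0.02,0,0],[0,0.03,0,0,0],[0,0.03,0,0,0],[0,0.03,0,0,0],[0,0.03,0,0,0],[0,0.03,0,0,0],[0,0,0,0,0],[0,0,0,0,0]]'; python3 -c "
from h import *
f=survey('side',['strip0','scanner','lever'])
cv2.imwrite('pics/v.png',f['frame'])
f=survey('wrist',['lever_tip'])
to(.565,-.258,.120,84.4)"
```

```text
clock: 51.4
eef_pos: [0.5392, -0.3128, 0.1849]
orientation: [-2.324, -2.109, 0.003]
force: [-0.9, -0.6, -0.4]
width: 0.0
side strip0 0.56 [266.0, 227.0] 93 [0.5469, -0.0831, 0.0481] [0.0413, 0.0198] 85.4 min [0.535, -0.108, 0.008] max [0.557, -0.062, 0.049]
side strip0 0.53 [255.0, 201.0] 93 [0.534, 0.0537, 0.0484] [0.0448, 0.0215] 84.0 min [0.521, 0.03, 0.016] max [0.548, 0.076, 0.049]
side scanner 0.98 [218.0, 281.0] 674 [0.3788, -0.2989, 0.0444] [0.1229, 0.041] 2.7 min [0.317, -0.322, 0.008] max [0.441, -0.277, 0.048]
side lever 0.64 [300.0, 248.0] 43 [0.6148, -0.2678, 0.1469] [0.0175, 0.0099] -10.5 min [0.606, -0.276, 0.102] max [0.636, -0.263, 0.148]
t 51.7 pos [0.5392, -0.3135, 0.1875] head 84.36 F [-0.8, 1.1, -0.8] w 0.0003
shift [0.0578, 0.0202, 0.0675] turn -0.04
```

View pics/v.png

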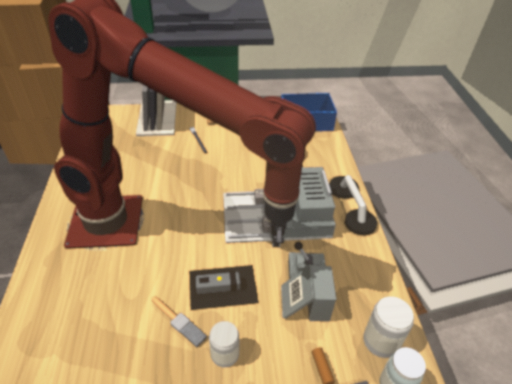

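All still in place. Position behind the ball.

```bash
python3 -m handwheel '[[0.02,0,0,0,0],[0.02,0.005,0,0,0],[0.018,0.01,0,0,0],[0,0.003,0.02,0,0],[0,0,0.02,0,0],[0,0,0.02,0,0],[0,0,0.006,0,0],[0,0,0,0,0],[0,0,0,0,0]]'; python3 -c "
from h import *
to(.668,-.2683,.120,84.4)"
```

```text
clock: 52.6
eef_pos: [0.5639, -0.2577, 0.1224]
orientation: [2.327, 2.109, 0.001]
force: [0.7, 0.9, -0.3]
width: -0.0
t 52.6 pos [0.5639, -0.2577, 0.1224] head 84.39 F [0.7, 0.9, -0.3] w -0.0
shift [-0.0004, 0.1047, 0.0026] turn -0.01
```

```bash
python3 -m handwheel '[[0,0.01,0,0,0],[0,0.01,0,0,0],[0,0.01,0,0,0],[0,0.01,0,0,0],[0,0.01,0,0,0],[0,0.01,0,0,0],[0,0.01,0,0,0],[0,0.01,0,0,0],[0,0.008,0,0,0],[0,0.005,0,0,0]]'
```

```text
clock: 53.6
eef_pos: [0.6565, -0.2662, 0.1205]
orientation: [-2.326, -2.11, 0.001]
force: [-0.5, -0.6, 0.2]
width: -0.0
```

```bash
python3 -m handwheel '[[0,0.005,0,0,0],[0,0.004,0,0,0],[0,0.003,0,0,0],[0,0,0,0,0]]'; python3 -c "
from h import *
f=survey('wrist',['lever_tip']);cv2.imwrite('pics/w.png',f['frame'])
f=survey('side',['lever_tip']);cv2.imwrite('pics/w2.png',f['frame'])"
```

```text
clock: 54.0
eef_pos: [0.6681, -0.2676, 0.121]
orientation: [-2.327, -2.11, 0.0]
force: [0.2, -0.6, 0.2]
width: -0.0
wrist lever_tip 0.7 [252.0, 209.0] 432 [0.6683, -0.2678, 0.1095] [0.0073, 0.0051] 81.9 min [0.654, -0.272, 0.082] max [0.671, -0.263, 0.112]
side lever_tip 0.61 [320.0, 252.0] 30 [0.69, -0.278, 0.1457] [0.0123, 0.0102] 16.9 min [0.659, -0.284, 0.083] max [0.695, -0.269, 0.148]
```

View pics/w2.png

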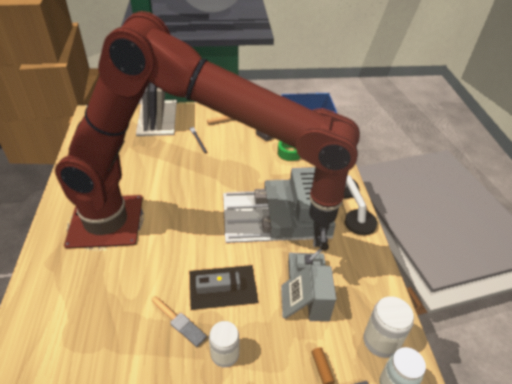

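The ball is at about (321,251), x about 0.69, so nearly over. Push a bit more until it meets its stop.

```bash
python3 -m handwheel '[[0,0.003,0,0,0],[0,0.002,0,0,0]]'; python3 -m handwheel '[[0,0.002,0,0,0],[0,0.001,0,0,0]]'
```

```text
clock: 54.4
eef_pos: [0.6704, -0.2682, 0.121]
orientation: [-2.325, -2.106, 0.005]
force: [-17.4, 3.4, 8.4]
width: -0.0002
clock: 54.6
eef_pos: [0.6707, -0.2683, 0.1208]
orientation: [-2.322, -2.103, 0.01]
force: [-27.0, 6.0, 13.7]
width: 0.0001
```

At the end stop. Retreat and do the final check.

```bash
python3 -m handwheel '[[0,-0.01,0,0,0],[0,-0.02,0,0,0],[0,-0.03,0,0,0],[0,-0.03,0,0,0],[0,0,-0.03,0,0],[0,0,-0.03,0,0],[0,0,-0.03,0,0],[0,-0.03,0,0,0],[0.03,-0.03,0,0,0],[0,0,0,0,0]]'; python3 -m handwheel '[[0,0,0,0,0],[0,0,0,0,0],[0,0,0,0,0]]'; python3 -c "
from h import *
f=survey('side',['strip0','scanner','lever_tip','mat']);cv2.imwrite('pics/x.png',f['frame'])
f=survey('scene',['strip0','scanner','lever_tip']);cv2.imwrite('pics/x2.png',f['frame'])
f=survey('wrist',['strip0','scanner','lever_tip'])
d=manip.trace(f,'lever_tip')
"
```

```text
clock: 55.6
eef_pos: [0.5273, -0.2205, 0.2116]
orientation: [-2.324, -2.112, -0.001]
force: [0.2, 0.7, -0.2]
width: -0.0001
clock: 55.9
eef_pos: [0.5301, -0.2246, 0.2113]
orientation: [2.328, 2.109, -0.0]
force: [0.3, -0.6, -0.5]
width: -0.0004
side strip0 0.65 [266.0, 224.0] 86 [0.5473, -0.0846, 0.0485] [0.0422, 0.0202] 83.1 min [0.536, -0.106, 0.013] max [0.558, -0.059, 0.051]
side strip0 0.59 [258.0, 196.0] 95 [0.5334, 0.0531, 0.0485] [0.0458, 0.0257] -89.0 min [0.521, 0.03, 0.016] max [0.547, 0.076, 0.05]
side scanner 0.6 [219.0, 281.0] 676 [0.3803, -0.2985, 0.0444] [0.1218, 0.0408] 3.4 min [0.32, -0.322, 0.007] max [0.443, -0.277, 0.048]
side scanner 0.4 [220.0, 116.0] 103 [0.4212, 0.5709, 0.0229] [0.1242, 0.0206] 18.1 min [0.362, 0.548, 0.005] max [0.488, 0.596, 0.026]
side mat 0.88 [229.0, 293.0] 1324 [0.3934, -0.2964, 0.005] [0.1925, 0.1349] 2.4 min [0.296, -0.366, -0.007] max [0.491, -0.224, 0.008]
side mat 0.72 [298.0, 291.0] 207 [0.6058, -0.3703, 0.0839] [0.0657, 0.0064] 83.5 min [0.581, -0.404, 0.049] max [0.612, -0.336, 0.087]
scene strip0 0.38 [219.0, 209.0] 4997 [0.706
[... 363 characters left out ...]
4, 0.013]
scene lever_tip 0.54 [246.0, 128.0] 164 [0.2672, -0.397, 0.0247] [0.1858, 0.0353] -44.7 min [0.2, -0.468, 0.008] max [0.339, -0.328, 0.03]
wrist strip0 0.62 [485.0, 158.0] 1965 [0.54, 0.0499, 0.0497] [0.0419, 0.0349] 1.7 min [0.519, 0.033, 0.015] max [0.569, 0.069, 0.051]
wrist strip0 0.62 [376.0, 170.0] 1229 [0.5467, -0.0799, 0.0498] [0.045, 0.0261] -89.0 min [0.534, -0.103, 0.019] max [0.567, -0.057, 0.051]
wrist strip0 0.33 [128.0, 247.0] 2421 [0.6062, -0.3703, 0.0884] [0.0726, 0.008] 83.8 min [0.579, -0.406, 0.049] max [0.613, -0.332, 0.091]
wrist scanner 0.78 [171.0, 50.0] 4413 [0.3955, -0.2938, 0.0459] [0.0972, 0.0417] 2.8 min [0.345, -0.317, 0.017] max [0.445, -0.271, 0.048]
```

View pics/x.png

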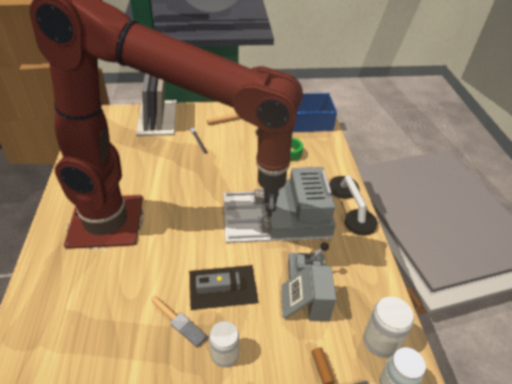

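View pics/x2.png

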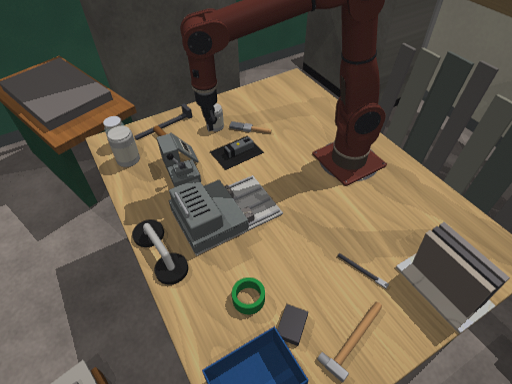

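```bash
python3 - <<'E'
from h import *
f=manip.grab_frame('side'); W=cloud(f)
m=(W[...,2]>.12)&(W[...,2]<.16)&(W[...,0]>.58)&(W[...,0]<.74)&(W[...,1]<-.23)&(W[...,1]>-.31); P=W[m]
print(len(P),P.min(0).round(3),P.max(0).round(3),P.mean(0).round(3))
print(manip.state()['clock'], np.abs(manip.state()['dq']).max())
manip.job_done()
E
```

```text
67 [ 0.676 -0.284  0.12 ] [ 0.701 -0.262  0.15 ] [ 0.689 -0.275  0.14 ]
56.65 0.0022354870872018226
the job is handed in; nothing more can be done
```

I completed all four steps and handed the job in at about 57 s of the 210 s allowed; the hand-in gave no verdict.

- **Strips:** Two strips were on the bench. I slid one to its stop in the left lane and the other in the right lane, seam up, and let go. At the last check their tails stood 37 mm and 23 mm out of the hood, unchanged since they were pushed home. The stops themselves are hidden, so "home" is judged from the push force and how far the tails stand out.
- **Scanner:** The tool only points straight down, so I tilted the scanner in the grip by pressing its tail on the hood's edge. I then held it still in front of the label for 3 s. The cameras put it 30 to 33° nose-down against the label's 35°, with its sideways aim within about 2° of the label's. The 10 cm distance comes from the arm's position, not a direct measurement. It now lies flat on its mat, released, about 17 mm from the mat's centre.
- **Lever:** I pushed it to its end stop. Afterwards the ball measured x ≈ 0.69, where fully over should be.
- **Other things on the bench:** In the last pictures they look to be where they started, but I didn't measure each one. The arm was clear of everything.

Some things did not go cleanly:
- **First grasp:** My first grip on strip 1 was too high and slipped off; the second held.
- **Push on strip 1:** It reached about 77 N at the wrist before I stopped.
- **Tilting the scanner:** The force briefly reached about 57 N.
- **Camera readings:** The scene camera reads about 5 mm off from the other two. Its final look gave no clean reading of the strips or the lever. I relied on the wrist and side cameras for the strips, and on the side camera for the lever.

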